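# Lock a keyboard key in the repair jig under its keeper strap

### The arm

A 6-joint arm with a two-finger parallel gripper is mounted at the origin on a cart in front of the work surface, level with it; the furniture and walls round the work are solid. World frame = base frame: x ahead of the robot, y to its left, z up, the work surface at z = 0. Lengths are in mm, angles in rad, forces in N, time in s.
With the tool pointing down it reaches from about 350 to 775 mm from the base axis. Payload 7.3 kg.
Tool frame: the origin (TCP) lies on the centre line of the jaws, within the pads' length; the fingertips stand 22 mm ahead of it and the grasp point (between the pads) lies 3 mm ahead of it (bot.finger_overhang is the distance from the TCP to the fingertips, in mm); y points along the fingers, z is the direction in which the jaws open and shut, and the axes are right-handed (so a half turn about y gives the same grasp; the last joint's range is limited). The gripper opens to 92 mm and grips with 3 to 60 N. Pads are 19 mm wide; open, the fingers measure 130 mm over their backs; the gripper's body (75 mm by 190 mm) begins 47 mm behind the grasp point.
Start: joints at [-1.442, 0.342, 1.524, -0, 1.275, -0.146], TCP at [142.483, -505.313, 248.741] pointing down, gripper open.
Joint ranges: [-2.53, 2.53], [-0.77, 2.02], [0.04, 2.7], [-1, 4.14], [0.28, 2.66], [-3.11, 3.11]. Speed limits (rad/s): [2.57, 2.57, 3.14, 3.14, 3.14, 3.14].

### API

Orientations are given as [roll, pitch, yaw] about the fixed x, y, z axes, in that order (R = Rz(yaw) Ry(pitch) Rx(roll)).
In Python, from plant import bot, viewer, find_in, spot_point gives the robot as it stands.
- The arm moves only by the tool send_rows, never from a script. Its argument "moves" is a list of rows, each a list of 3 entries, a list of its own where there are three numbers: the shift along the tool's x, y, z in mm, then the turn, a rotation vector about the tool's x, y, z in degrees, then the finger opening in mm, from 0 to 91.8. A call has 1 to 20 rows; each row shifts and turns the pose as measured when the row begins, along the tool's axes as they then stand; what a row does not reach is not made up. A row lasts 1/8 s, in which the tool goes at most 62.5 mm and 10.7 degrees, less where a joint would pass 70% of its speed; a pose out of reach is approached as far as the arm can. A call with a gripper value outside its range is refused whole. The fingers move at their own pace and stop on an object; the grip force is fixed at half the most. Time passes only in rows, so rows that do not move let the fingers close. It gives the time, the measured TCP pose, the force and the opening at its end, in the units of the state.
- bot.get_obs(): the state, without advancing time (a new reading comes with each control period).
- viewer.capture(name): name is "scene" or "top"; returns the picture (384x512x3 uint8, blue, green, red); there is no depth.
- viewer.camera_model(name): a dict with "fx", "fy", "cx", "cy" (pixels), "rvec" (rotation vector, rad) and "tvec" (3), from world to camera coordinates, as OpenCV has them. Camera axes: x right, y down, z forward; pixel columns grow to the right and rows downward; lengths in mm; the calibration is good to about 2 mm. A picture is of the moment at which its call begins. camera_model takes no time and is no camera call.
- bot.close_job(): hands the job in, once; it reports no verdict.
Trained networks look in the newest picture that a camera, given by its name, has taken for a name from the list of things; names that differ only in an ending like _2 or _b are one class to them, and where a whole thing is asked for, a point or a joint stands for the part that bears it (a point fixed in the world has none). Each returns a list of dicts, best first, with "conf" (0 to 1); they miss things now and then, are a little off and sometimes report something else, mostly with a low value. They report only what shows in the picture. A call takes as long as a camera call.
- find_in(camera, thing): "extent" ([centre column, centre row, width, height] in pixels, round what is visible of it).
- spot_point(camera, thing): "point" ([column, row] in pixels: a listed point, or the origin of a listed thing).
The state is a dict: "time": time; "joint_positions": joint angles; "dq": joint speeds; "tau": joint torques, N m; "tool_pos": TCP position; "tcp_rot": TCP orientation; "contact_force": force on the tool from outside, world axes, zero at the start; "moment": the same for the moment, N m; "grip_width": finger opening in mm.
Only numpy, scipy, OpenCV 4.12 (cv2) and the standard library are available. Lean on these libraries where they do the work, as an engineer would, in place of code of your own. Each camera call takes 0.05 s, during which the arm holds its last target.

### The job

Set the loose white key up for repair: lay it right side up in the channel of the jig, about centred, then tilt the steel keeper strap so that its oblong eye passes the stud's long head, and bring it down level across the key with the eye centred on the stud and the tail hole over the locating pin. Finally swing the turn button square across the strap's tail so that nothing can lift, and leave the other things on the bench where they are.

Things in the scene. Friction and masses are not known exactly. Their poses are not given: they have to be found in the camera images.
- key_jig: Key-repair jig, fixed: grey base plate 196x124x12 mm (x -104 to 92, y -62 to 62). Origin at bench level; x from the stud end (nearer the robot) to the turn-button end, y left, z up. Jig points below are (x, y, z) mm in this frame. Two aluminium bars (lands), 46 mm long in y, tops at z = 36, at x = -52..-40 and 40..64, carry the strap level, 2 mm above a seated key.
- channel (a point): Middle of the key channel on its floor, jig (0, 0, 20); axes as the jig's. Two blocks 14 mm thick at jig y = -45 and 45 have a U channel along y, 28 mm wide, floor z = 20, tops z = 30, upper edges bevelled out to 38 mm. Between the blocks (|y| < 38, |x| < 40) the base is clear for fingers, top at z = 12.
- stud (a point): T-headed steel stud, point on its axis at strap level, jig (-72, 0, 36); axes as the jig's. Round neck 9 mm thick under an oval head 44 mm long in x (jig x -94 to -50), 14 mm wide in y, underside z = 44, top z = 49. Beside the neck and toward the robot the base is bare (z = 12, nut at the neck's foot to z = 20), so the strap's nose may dip there.
- pin (a point): Locating pin on the rear land, point on its axis at land level, jig (44, 0, 36): 8 mm thick, tapered tip up to z = 41.5.
- white_key: White keyboard key lying loose: 154x22x14 mm (block 138 mm long, with a narrower tongue 16 mm long, 12 mm wide at its +x end), 14 g. Origin at mid-length on its underside; x along it, z up. Grip it across its 22 mm width. In the jig it lies along jig y, either way round, overhanging both blocks.
- keeper_strap: Loose flat steel strap 166x42x4 mm with an upright black grip bar, 130 to 200 g. Origin on its underside below the bar's middle (near the centre of mass); x toward its tail, z up. Nose end x = -90, tail end x = 76 mm. Grip bar along x from -32 to 32, 10 mm thick, z = 4 to 30. Seated, its origin is at jig (-12, 0, 36), axes parallel to the jig's.
- strap_eye (a point): Centre of the strap's oblong eye on its underside, strap (-60, 0, 0): a through slot 36 mm long in x, 22 mm wide, round ends; 12 mm of strap is left at the nose. Too short for the 44 mm head when level: tilted nose down about 30 degrees, its nose end goes under the head's robot-side end and on to the neck; then the tail comes down and the eye is moved back to centre.
- strap_hole (a point): Centre of the strap's round tail hole on its underside, strap (56, 0, 0): 13 mm in diameter; it drops over the pin when the eye is centred on the stud.
- turn_button (a joint): Angle (rad) of the turn button, a dark steel bar 13 mm wide, 6 mm thick, swinging level: 0 points along jig +x (open, clear of the strap), growing counter-clockwise from above; at 1.57 it points along jig +y, across the strap's tail, 2.5 mm above it. It starts within 0.3 of open, stops at -0.35 and 1.65 and stays where left (about 1 N at the knob).
- button_knob (a point): Top centre of the turn button's upright black finger knob, 13 to 14 mm in diameter, 20 mm tall above the bar, 36 mm from the pivot; the bar's top is at jig z = 48.5, the knob's top at z = 68.5.
- button_pivot (a point): Pivot of the turn button at the bar's underside: jig (54, -36, 42.5).
- black_key: Loose black keyboard key, 106x10x16 mm, lying on the right of the bench. A bystander.
- tape_roll: Roll of black tape, 62 mm across, 19 mm high, at the back. A bystander.
- bottle: Cream plastic bottle with red cap lying on its side, 98 mm long, 37 mm high, at the back. A bystander.

How it is judged (in metres and radians):
On the way, in this order (a step that is already met when the one before it is completed fails the run):
1. the white key lies seated in the jig's channel (x of white_key in the frame of key_jig between -0.005 and 0.005 m and y of white_key in the frame of key_jig between -0.03 and 0.03 m and z of white_key in the frame of key_jig between 0.017 and 0.023 m and angle between the x axis of white_key and the y axis of key_jig, either way round below 0.1 rad and angle between white_key's own z axis and vertical below 0.1 rad), for 0.2 s.
2. the keeper strap lies level across the key, its eye under the stud's head and its tail hole on the pin (all of step 1 and x of strap_eye in the frame of key_jig between -0.077 and -0.067 m and y of strap_eye in the frame of key_jig between -0.008 and 0.008 m and z of strap_eye in the frame of key_jig between 0.034 and 0.038 m and x of strap_hole in the frame of key_jig between 0.039 and 0.049 m and y of strap_hole in the frame of key_jig between -0.005 and 0.005 m and z of strap_hole in the frame of key_jig between 0.034 and 0.038 m and angle between keeper_strap's own z axis and vertical below 0.05 rad), for 0.2 s.
At the end, for the whole second after the job is handed in: Key upright on the channel floor (3 mm), within 30 mm lengthwise, 5 mm sideways, 0.1 rad; strap level on the lands (2 mm, 0.05 rad), eye on the stud within 5 mm along and 8 mm across, hole on the pin within 5 mm; button past 1.2 rad over the tail; all at rest (all of step 2 and value of joint turn_button above 1.2 rad and linear speed of each of white_key, keeper_strap below 0.02 m/s); the robot touches nothing.
It fails at once if a bystander (black key) is moved more than 30 mm (distance of black_key from where it was at the start of the episode above 0.03 m).
It fails at once if a bystander (tape roll) is moved more than 30 mm (distance of tape_roll from where it was at the start of the episode above 0.03 m).
It fails at once if a bystander (bottle) is moved more than 30 mm (distance of bottle from where it was at the start of the episode above 0.03 m).
It also fails if it takes over 61 s, if anything falls off the work surface, if the arm or the gripper's body presses on something with over 40 N, if the wrist force passes 120 N, or if a joint passes its speed limit or range.

## Working session

There is one attempt and no reset: what is moved stays moved. The work goes in short steps, Python scripts to look and compute and a tool call to move; the robot and the scene stay as the last step left them, time stands still between calls to the robot, and variables do not carry over. Pictures are saved under pics/ and viewed, and the job is handed in when it is done.

Besides the shell and the picture viewer there is one more tool, called after ">>>" as name(argument=value, ...), one argument or row to a line, values as JSON. send_rows: Moves the arm, as the interface text tells. Its arguments: {"type":"object","properties":{"moves":{"type":"array","items":{"type":"array"}}},"required":["moves"]}

```bash
ls; mkdir -p pics; cat > h.py <<'E'
from plant import bot, viewer, find_in, spot_point
import numpy as np, cv2
from scipy.spatial.transform import Rotation as R
def ray(cam,px):
    m=viewer.camera_model(cam); K=np.array([[m['fx'],0,m['cx']],[0,m['fy'],m['cy']],[0,0,1]])
    Rm=cv2.Rodrigues(np.array(m['rvec'],float))[0]; t=np.array(m['tvec'],float).ravel()
    c=-Rm.T@t; d=Rm.T@np.linalg.solve(K,[px[0],px[1],1.]); return c,d
def atz(cam,px,z):
    c,d=ray(cam,px); return c+d*(z-c[2])/d[2]
def proj(cam,P):
    m=viewer.camera_model(cam); K=np.array([[m['fx'],0,m['cx']],[0,m['fy'],m['cy']],[0,0,1]])
    p,_=cv2.projectPoints(np.array(P,float).reshape(-1,3),np.array(m['rvec'],float),np.array(m['tvec'],float),K,None); return p.reshape(-1,2)
def tri(p1,p2):
    c1,d1=ray('scene',p1); c2,d2=ray('top',p2)
    d1=d1/np.linalg.norm(d1); d2=d2/np.linalg.norm(d2)
    A=np.stack([d1,-d2],1); s=np.linalg.lstsq(A,c2-c1,rcond=None)[0]
    a=c1+s[0]*d1;b=c2+s[1]*d2; return (a+b)/2,np.linalg.norm(a-b)
E
python3 - <<'E'
from h import *
np.set_printoptions(precision=1,suppress=True)
o=bot.get_obs(); print(o)
for c in ('scene','top'):
    im=viewer.capture(c); cv2.imwrite(f'pics/{c}0.png',im)
    cc,_=ray(c,(0,0)); print(c,cc, viewer.camera_model(c)['fx'])
    for n in ['channel','stud','pin','white_key','keeper_strap','strap_eye','strap_hole','button_knob','button_pivot','key_jig']:
        r=spot_point(c,n); print(n,[(np.round(q['point'],1),round(q['conf'],2)) for q in r[:2]])
print(bot.get_obs()['time'], bot.finger_overhang)
E
```

```text
pics
{'time': 0.0, 'joint_positions': array([-1.4,  0.3,  1.5, -0. ,  1.3, -0.1]), 'dq': array([ 0., -0.,  0.,  0.,  0., -0.]), 'tau': array([  0. , -43.1, -24.4,   0.1,   0.1,  -0. ]), 'tool_pos': array([ 142.4, -504.9,  248. ]), 'tcp_rot': array([-1.6,  0. , -2.9]), 'contact_force': array([-0. ,  0.5, -0.8]), 'moment': array([ 0., -0., -0.]), 'grip_width': 91.37818022347189}
scene [-109.2  304.4  752.7] 447.9813068397611
channel [(array([233.4, 212.3]), 0.73)]
stud [(array([240.2, 229.9]), 0.73)]
pin [(array([230.2, 195.5]), 0.87), (array([338.7, 195.4]), 0.37)]
white_key [(array([159.5, 262.1]), 0.71), (array([240.1, 231.6]), 0.67)]
keeper_strap [(array([234.1, 211.9]), 0.67), (array([337.9, 195.7]), 0.53)]
strap_eye []
strap_hole [(array([327.1, 178.7]), 0.89)]
button_knob [(array([236.5, 167.4]), 0.43)]
button_pivot [(array([244.4, 187.5]), 0.78), (array([237.2, 229.9]), 0.59)]
key_jig [(array([234.5, 218.8]), 0.81), (array([245.9, 187. ]), 0.44)]
top [ 352.4  -23.3 1038.1] 470.2411452003868
channel [(array([230.4, 210.9]), 0.77)]
stud [(array([216. , 246.4]), 0.57)]
pin [(array([234.8, 194.6]), 0.59)]
white_key [(array([147.5, 227.2]), 0.79), (array([217.8, 244.7]), 0.51)]
keeper_strap [(array([346.2, 238.3]), 0.79), (array([230.8, 192.1]), 0.73)]
strap_eye [(array([344.4, 267.2]), 0.65)]
strap_hole [(array([348.4, 216.2]), 0.84)]
button_knob [(array([249.7, 175. ]), 0.47), (array([253.3, 193.2]), 0.38)]
button_pivot [(array([251.9, 195.2]), 0.8)]
key_jig [(array([230.5, 215.5]), 0.92)]
1.1 22.0
```

```bash
python3 - <<'E'
import cv2
a=cv2.imread('pics/scene0.png');b=cv2.imread('pics/top0.png')
cv2.imwrite('pics/s0c.png',cv2.resize(a[130:300,100:400],(800,453),interpolation=cv2.INTER_CUBIC))
cv2.imwrite('pics/t0c.png',cv2.resize(b[120:320,110:410],(800,533),interpolation=cv2.INTER_CUBIC))
E
```

```text
(no output)
```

View pics/s0c.png

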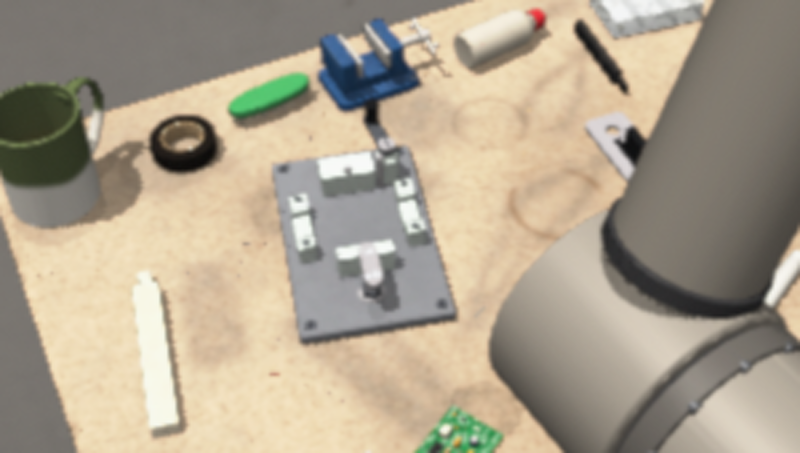

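View pics/t0c.png

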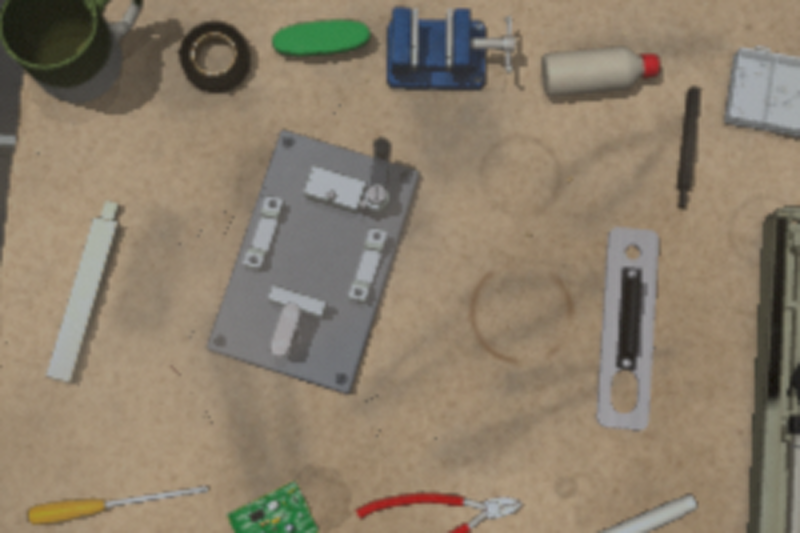

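View pics/top0.png

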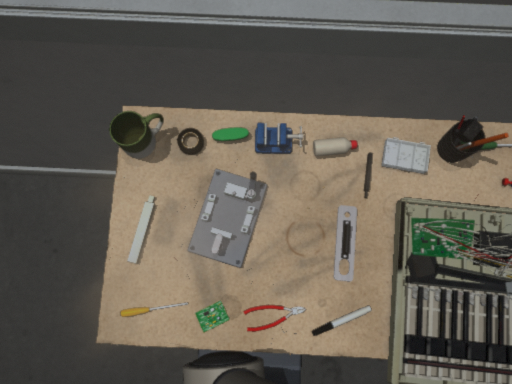

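View pics/scene0.png

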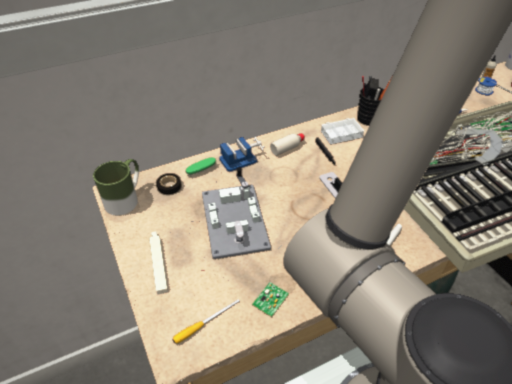

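```bash
python3 - <<'E'
from h import *
np.set_printoptions(precision=1,suppress=True)
b=cv2.imread('pics/top0.png')
for n,(x0,y0,x1,y1) in dict(key=(115,185,170,275),strap=(325,195,365,290),jig=(180,160,275,275)).items():
    f=min(800/(x1-x0),600/(y1-y0)); c=cv2.resize(b[y0:y1,x0:x1],None,fx=int(f),fy=int(f),interpolation=cv2.INTER_CUBIC)
    print(n,int(f)); cv2.imwrite(f'pics/c_{n}.png',c)
    hsv=cv2.cvtColor(b[y0:y1,x0:x1],cv2.COLOR_BGR2HSV); 
    print(np.percentile(hsv.reshape(-1,3),[5,25,50,75,95],axis=0))
# projected jig guess
px,py=[spot_point('top',n)[0]['point'] for n in ('pin','stud')] if 0 else ((234.8,194.6),(216,246.4))
P=atz('top',px,36);S=atz('top',py,44);print(P,S,np.linalg.norm(P-S),np.degrees(np.arctan2(*(P-S)[1::-1])))
print(atz('top',(230.4,210.9),20),atz('top',(230.5,215.5),0),'key',atz('top',(147.5,227.2),0))
E
```

```text
key 6
[[ 16.   9. 132.]
 [ 17.  65. 159.]
 [ 17.  68. 165.]
 [ 18.  70. 169.]
 [ 49.  72. 175.]]
strap 6
[[ 10.   3.  57.]
 [ 16.  15. 142.]
 [ 17.  71. 148.]
 [ 17.  76. 152.]
 [160.  79. 157.]]
jig 5
[[  0.   2.  97.]
 [ 16.   6. 119.]
 [ 17.  62. 144.]
 [ 90.  68. 157.]
 [150.  73. 164.]]
[561.1  39.6  36. ] [445.7  72.2  44. ] 120.11821570887622 -15.771887944482387
[527.4  48.1  20. ] [520.4  48.6   0. ] key [485.  231.7   0. ]
```

View pics/c_jig.png

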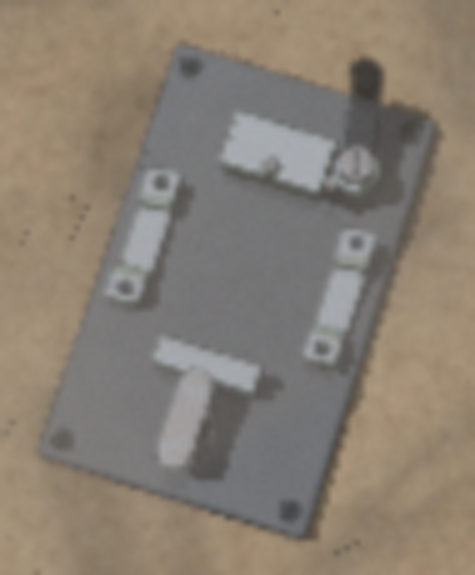

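View pics/c_key.png

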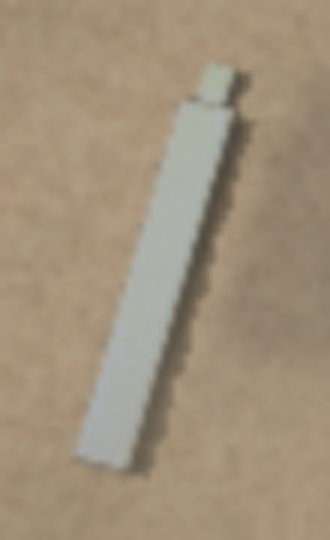

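View pics/c_strap.png

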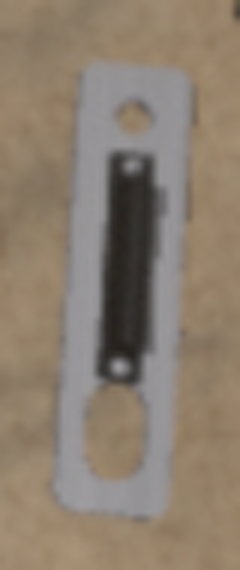

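```bash
cat > fit.py <<'E'
from h import *
from scipy.optimize import least_squares
np.set_printoptions(precision=2,suppress=True)
def fit(pts,pix,x0,cam='top',z0=0):
    pts=np.array(pts,float);pix=np.array(pix,float)
    def f(p):
        Rz=R.from_euler('z',p[2]).as_matrix()
        return (proj(cam,pts@Rz.T+[p[0],p[1],z0])-pix).ravel()
    r=least_squares(f,x0,loss='soft_l1'); return r.x,f(r.x).reshape(-1,2)
E
python3 - <<'E'
from fit import *
def px(l,f,x0,y0): return (np.array(l,float)+.5)/f-.5+[x0,y0]
J=[(92,62,12),(92,-62,12),(-104,-62,12),(-104,62,12),(-40,23,36),(-40,-23,36),(-52,-23,36),(-52,23,36),(64,23,36),(64,-23,36),(40,-23,36),(40,23,36),(-50,0,49),(-94,0,49),(0,45,20),(0,-45,20)]
U=[(180,45),(438,122),(305,535),(42,457),(160,338),(262,370),(253,392),(153,357),(237,113),(337,142),(322,192),(222,160),(198,368),(172,467),(143,237),(339,298)]
r=fit(J,px(U,5,180,160),[520,48,-.27]);print('jig',r[0],np.degrees(r[0][2]));print(r[1])
# key x axis toward tongue
K=[(77,6,14),(77,-6,14),(61,11,14),(61,-11,14),(-77,11,14),(-77,-11,14)]
U=[(205,65),(236,67),(181,101),(234,110),(77,458),(130,468)]
r=fit(K,px(U,6,115,185),[485,231,-.25]);print('key',r[0],np.degrees(r[0][2]));print(r[1])
S=[(76,0,4),(-90,0,4),(56,0,4),(-42,0,4),(-78,0,4),(-60,21,4),(-60,-21,4),(40,21,4),(40,-21,4)]
U=[(138,66),(110,517),(134,115),(118,386),(112,479),(60,428),(172,436),(80,160),(188,167)]
r=fit(S,px(U,6,325,195),[460,-200,0]);print('strap',r[0],np.degrees(r[0][2]));print(r[1])
r=fit([(26,0,30),(-26,0,30)],px([(132,165),(119,367)],6,325,195),[460,-200,0]);print('bar',r[0],np.degrees(r[0][2]))
E
```

```text
jig [521.48  52.37  -0.26] -14.625605169243043
[[-0.46 -1.02]
 [ 0.4  -0.41]
 [ 0.16  1.23]
 [-1.39 -0.43]
 [ 0.24 -0.64]
 [ 0.18 -0.66]
 [ 0.24  0.27]
 [-0.14  0.85]
 [-0.04 -0.56]
 [-0.05 -0.23]
 [-0.4   0.04]
 [-0.48  0.25]
 [ 0.84  0.21]
 [-0.58  0.32]
 [ 0.67  0.41]
 [ 0.41  0.33]]
key [479.99 240.95  -0.19] -10.637163078339519
[[-0.01 -1.04]
 [ 0.   -0.15]
 [-0.17 -0.7 ]
 [ 0.51  0.06]
 [-0.64  0.59]
 [ 0.27  1.31]]
strap [ 479.16 -208.04   -0.05] -2.797178263722805
[[ 0.04 -0.01]
 [ 0.08 -0.14]
 [ 0.16  0.61]
 [ 0.12 -0.5 ]
 [ 0.1   0.61]
 [-0.36 -0.18]
 [ 0.26  0.4 ]
 [-0.73 -0.73]
 [ 0.19 -0.06]]
bar [ 474.65 -203.34   -0.07] -3.8785180959807355
```

```bash
python3 - <<'E'
from fit import *
j=[521.5,52.4,np.radians(-14.6)]
def J(p): return R.from_euler('z',j[2]).as_matrix()@np.array(p,float)+[j[0],j[1],0]
for n,p,s,t in [('ch',(0,0,20),(233.4,212.3),(230.4,210.9)),('stud',(-72,0,36),(240.2,229.9),(216,246.4)),('pin',(44,0,36),(230.2,195.5),(234.8,194.6)),('piv',(54,-36,42.5),(244.4,187.5),(251.9,195.2)),('org',(0,0,0),(234.5,218.8),(230.5,215.5))]:
    print(n,J(p),proj('scene',J(p))-[s],proj('top',J(p))-[t], tri(s,t))
print(proj('scene',[J((92,62,12)),J((92,-62,12)),J((-104,-62,12)),J((-104,62,12))]))
im=cv2.imread('pics/scene0.png'); c=cv2.resize(im[170:270,190:290],(600,600),interpolation=cv2.INTER_CUBIC)
for p in [(92,62,12),(92,-62,12),(-104,-62,12),(-104,62,12),(-50,0,49),(-94,0,49),(64,23,36),(40,23,36),(64,-23,36),(40,-23,36),(-52,23,36),(-52,-23,36)]:
    q=(proj('scene',J(p))[0]-[190,170]+.5)*6-.5; cv2.circle(c,tuple(int(v) for v in q),3,(0,0,255),1)
cv2.imwrite('pics/s_jig.png',c)
for p in [(485,231.7)]: pass
c=cv2.resize(im[225:300,135:185],None,fx=8,fy=8,interpolation=cv2.INTER_CUBIC)
k=[480,241,np.radians(-10.6)]
for p in [(77,6,14),(77,-6,14),(61,11,14),(61,-11,14),(-77,11,14),(-77,-11,14)]:
    P=R.from_euler('z',k[2]).as_matrix()@np.array(p,float)+[k[0],k[1],0]
    q=(proj('scene',P)[0]-[135,225]+.5)*8-.5; cv2.circle(c,tuple(int(v) for v in q),3,(0,0,255),1)
cv2.imwrite('pics/s_key.png',c)
E
```

```text
ch [521.5  52.4  20. ] [[-0.11 -0.2 ]] [[-2.13  2.54]] (array([529.16,  48.91,  10.2 ]), np.float64(0.34057265060212416))
stud [451.82  70.55  36.  ] [[-1.51  1.86]] [[ 1.28 -2.44]] (array([444.74,  70.87,  49.76]), np.float64(1.71540044331786))
pin [564.08  41.31  36.  ] [[-0.37 -2.17]] [[-0.71 -1.38]] (array([562.74,  40.54,  29.75]), np.float64(1.3296873594003007))
piv [564.68   3.95  42.5 ] [[ 0.17 -1.46]] [[-0.73 -2.06]] (array([561.75,   3.78,  39.94]), np.float64(3.717577940493433))
org [521.5  52.4   0. ] [[-0.88 -0.67]] [[-1.66 -0.56]] (array([521.44,  49.55,  -3.77]), np.float64(1.5577209145906148))
[[201.08 190.25]
 [252.58 182.92]
 [270.87 246.1 ]
 [211.98 255.75]]
```

View pics/s_jig.png

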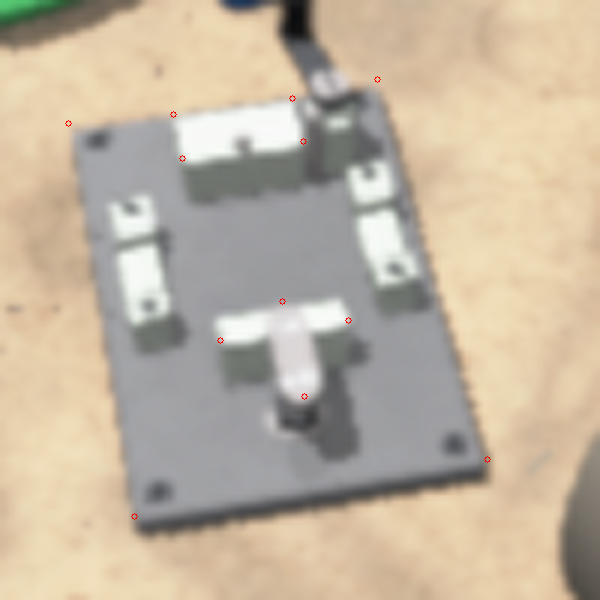

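View pics/s_key.png

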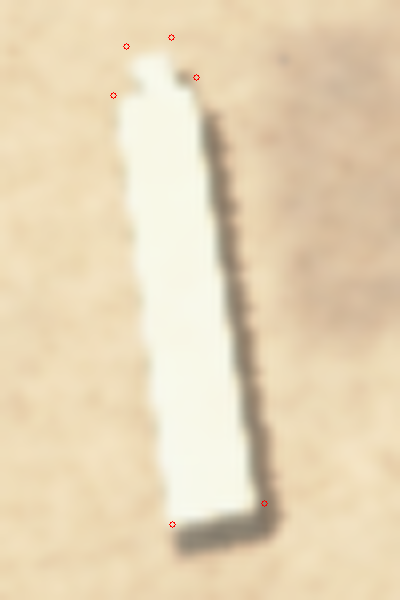

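```bash
python3 - <<'E'
from fit import *
def px(l,f,x0,y0): return (np.array(l,float)+.5)/f-.5+[x0,y0]
J=np.array([(92,62,12),(92,-62,12),(-104,-62,12),(-104,62,12),(-40,23,36),(-40,-23,36),(-52,-23,36),(-52,23,36),(64,23,36),(64,-23,36),(40,-23,36),(40,23,36),(-50,0,49),(-94,0,49)],float)
U=px([(180,45),(438,122),(305,535),(42,457),(160,338),(262,370),(253,392),(153,357),(237,113),(337,142),(322,192),(222,160),(198,368),(172,467)],5,180,160)
V=px([(77,130),(383,90),(487,470),(141,523),(213,320),(345,300),(351,322),(217,342),(175,118),(300,103),(303,147),(185,160),(287,312),(302,403)],6,190,170)
K=np.array([(77,6,14),(77,-6,14),(61,11,14),(61,-11,14),(-77,11,14),(-77,-11,14)],float)
UK=px([(205,65),(236,67),(181,101),(234,110),(77,458),(130,468)],6,115,185)
VK=px([(133,58),(165,52),(120,108),(190,97),(168,524),(258,508)],8,135,225)
for M,u,v,x0 in((J,U,V,[521,52,-.25]),(K,UK,VK,[480,240,-.2])):
  for w in ((1,0),(0,1),(1,1)):
    def f(p):
        Rz=R.from_euler('z',p[2]).as_matrix();Q=M@Rz.T+[p[0],p[1],0]
        return np.r_[w[0]*(proj('top',Q)-u).ravel(),w[1]*(proj('scene',Q)-v).ravel()]
    r=least_squares(f,x0,loss='soft_l1');print(w,r.x,np.degrees(r.x[2]),np.sqrt(2*r.cost/len(M)))
m=viewer.camera_model('top');print(m)
E
```

```text
(1, 0) [521.34  52.18  -0.26] -14.639486249111583 0.73372221828923
(0, 1) [518.73  52.69  -0.27] -15.253468485208503 0.685322041111288
(1, 1) [520.37  52.3   -0.26] -14.88218591323491 1.2043081878904425
(1, 0) [479.99 240.95  -0.19] -10.637163272028596 0.7826459415876127
(0, 1) [477.1  242.61  -0.19] -10.856428376747678 1.0672040362793727
(1, 1) [479.09 241.66  -0.19] -10.848538634132533 1.5156808866856315
{'fx': 470.2411452003868, 'fy': 470.2411452003868, 'cx': 256.2755653844697, 'cy': 197.67817624442367, 'rvec': array([ 2.16, -2.06,  0.2 ]), 'tvec': array([-35.17, 551.47, 947.16])}
```

```bash
cat > go.py <<'E'
from h import *
import json
JX,JY,JA=520.4,52.3,np.radians(-14.9)
def jig(p): return R.from_euler('z',JA).as_matrix()@np.array(p,float)+[JX,JY,0]
def invjig(p): return R.from_euler('z',JA).as_matrix().T@(np.array(p,float)-[JX,JY,0])
def rot(phi,tilt=0):  # phi deg; tilt deg: rotation about tool z(jaw) axis after yaw
    return R.from_euler('z',phi,degrees=True)*R.from_euler('x',-90,degrees=True)*R.from_rotvec([0,0,np.radians(tilt)])
def rows(wps,grip,p=None,q=None):
    """wps: list of (pos,Rot,nrows)"""
    if p is None:
        o=bot.get_obs(); p=np.array(o['tool_pos']); q=R.from_euler('xyz',o['tcp_rot'])
    out=[]
    for P,Q,n in wps:
        P=np.array(P,float); rv=(q.inv()*Q).as_rotvec()
        for i in range(n):
            a=i/n;b=(i+1)/n
            qa=q*R.from_rotvec(rv*a); s=qa.inv().apply((P-p)/n)
            out.append([[round(float(v),1)+0. for v in s],[round(float(v),1)+0. for v in np.degrees(rv/n)],grip])
        p,q=P,Q
    print(json.dumps(out)); return out
def st():
    o=bot.get_obs(); np.set_printoptions(precision=2,suppress=True)
    print('t',round(o['time'],2),'p',o['tool_pos'],'rpy',np.degrees(o['tcp_rot']),'F',o['contact_force'],'M',o['moment'],'w',round(o['grip_width'],1),'jig',invjig(o['tool_pos']),'q',o['joint_positions'])
E
python3 - <<'E'
from go import *
st()
rows([((400,-150,230),rot(-100),10),((479,241.5,120),rot(-10.8),11)],60)
E
```

```text
t 1.1 p [ 142.5  -505.32  248.74] rpy [ -89.99    0.   -164.25] F [-0.47 -0.11 -0.56] M [ 0.05  0.04 -0.05] w 91.6 jig [-221.82 -636.04  248.74] q [-1.44  0.34  1.52  0.    1.28 -0.15]
[[[-34.4, 1.9, -27.2], [0.0, -6.4, 0.0], 60], [[-37.3, 1.9, -23.2], [0.0, -6.4, 0.0], 60], [[-39.6, 1.9, -18.9], [0.0, -6.4, 0.0], 60], [[-41.5, 1.9, -14.3], [0.0, -6.4, 0.0], 60], [[-42.8, 1.9, -9.6], [0.0, -6.4, 0.0], 60], [[-43.6, 1.9, -4.7], [0.0, -6.4, 0.0], 60], [[-43.9, 1.9, 0.2], [0.0, -6.4, 0.0], 60], [[-43.6, 1.9, 5.1], [0.0, -6.4, 0.0], 60], [[-42.7, 1.9, 9.9], [0.0, -6.4, 0.0], 60], [[-41.4, 1.9, 14.7], [0.0, -6.4, 0.0], 60], [[-36.3, 10.0, 0.9], [0.0, -8.1, 0.0], 60], [[-35.8, 10.0, 6.0], [0.0, -8.1, 0.0], 60], [[-34.6, 10.0, 11.0], [0.0, -8.1, 0.0], 60], [[-32.7, 10.0, 15.8], [0.0, -8.1, 0.0], 60], [[-30.2, 10.0, 20.2], [0.0, -8.1, 0.0], 60], [[-27.0, 10.0, 24.3], [0.0, -8.1, 0.0], 60], [[-23.3, 10.0, 27.8], [0.0, -8.1, 0.0], 60], [[-19.1, 10.0, 30.8], [0.0, -8.1, 0.0], 60], [[-14.6, 10.0, 33.2], [0.0, -8.1, 0.0], 60], [[-9.8, 10.0, 35.0], [0.0, -8.1, 0.0], 60], [[-4.7, 10.0, 36.0], [0.0, -8.1, 0.0], 60]]
```

>>> send_rows(
  moves=[
    [[-34, 2, -27], [0, -6.4, 0], 60],
    [[-37, 2, -23], [0, -6.4, 0], 60],
    [[-40, 2, -19], [0, -6.4, 0], 60],
    [[-42, 2, -14], [0, -6.4, 0], 60],
    [[-43, 2, -10], [0, -6.4, 0], 60],
    [[-44, 2, -5], [0, -6.4, 0], 60],
    [[-44, 2, 0], [0, -6.4, 0], 60],
    [[-44, 2, 5], [0, -6.4, 0], 60],
    [[-43, 2, 10], [0, -6.4, 0], 60],
    [[-41, 2, 15], [0, -6.4, 0], 60],
    [[-36, 10, 1], [0, -8, 0], 60],
    [[-36, 10, 6], [0, -8, 0], 60],
    [[-35, 10, 11], [0, -8, 0], 60],
    [[-33, 10, 16], [0, -8, 0], 60],
    [[-30, 10, 20], [0, -8, 0], 60],
    [[-27, 10, 24], [0, -8, 0], 60],
    [[-23, 10, 28], [0, -8, 0], 60],
    [[-19, 10, 31], [0, -8, 0], 60],
    [[-15, 10, 33], [0, -8, 0], 60],
    [[-10, 10, 35], [0, -8, 0], 60],
  ],
)

```text
time: 3.6
tool_pos: [465.1, 232.8, 125.9]
tcp_rot: [-1.573, -0.012, -0.275]
contact_force: [-0.1, -0.5, 0.2]
grip_width: 60.0
```

```bash
python3 - <<'E'
from go import *
st()
rows([((479,241.5,90),rot(-10.8),4),((479,241.5,25),rot(-10.8),3)],60)
E
```

```text
t 3.6 p [465.08 232.76 125.92] rpy [-90.13  -0.71 -15.76] F [-0.05 -0.48  0.23] M [ 0.12 -0.18  0.04] w 60.0 jig [-99.86 160.17 125.92] q [ 0.32  0.46  1.71 -0.01  0.96 -0.97]
[[[2.6, 9.0, 3.1], [0.0, -1.2, 0.2], 60], [[2.7, 9.0, 3.0], [0.0, -1.2, 0.2], 60], [[2.8, 9.0, 2.9], [0.0, -1.2, 0.2], 60], [[2.9, 9.0, 2.9], [0.0, -1.2, 0.2], 60], [[0.0, 21.7, 0.0], [0.0, 0.0, 0.0], 60], [[0.0, 21.7, 0.0], [0.0, 0.0, 0.0], 60], [[0.0, 21.7, 0.0], [0.0, 0.0, 0.0], 60]]
```

>>> send_rows(
  moves=[
    [[4, 12, 4], [0, -1.7, 0.2], 60],
    [[4, 12, 4], [0, -1.7, 0.2], 60],
    [[3, 12, 3], [0, -1.7, 0.2], 60],
    [[0, 12, 0], [0, 0, 0], 60],
  ],
)

```text
time: 4.1
tool_pos: [479.8, 240.9, 75.3]
tcp_rot: [-1.574, -0.001, -0.182]
contact_force: [-0.2, -0.0, 0.2]
grip_width: 59.8
```

```bash
python3 - <<'E'
from go import *
st()
o=bot.get_obs();p=np.array(o['tool_pos']);q=R.from_euler('xyz',o['tcp_rot'])
for c,(x0,y0,x1,y1) in (('top',(90,160,220,280)),('scene',(100,180,230,310))):
    im=viewer.capture(c); f=5
    c2=cv2.resize(im[y0:y1,x0:x1],None,fx=f,fy=f,interpolation=cv2.INTER_CUBIC)
    for v in ([0,22,0],[0,22,30],[0,22,-30],[0,-44,95],[0,-44,-95]):
        u=(proj(c,p+q.apply(v))[0]-[x0,y0]+.5)*f-.5; cv2.circle(c2,tuple(int(a) for a in u),3,(0,0,255),1)
    cv2.imwrite(f'pics/{c}1.png',c2)
rows([((479,241.5,25),rot(-10.8),3)],60)
E
```

```text
t 4.1 p [479.79 240.9   75.34] rpy [-90.17  -0.08 -10.41] F [-0.23 -0.03  0.25] M [ 0.1  -0.1  -0.04] w 59.8 jig [-87.74 171.82  75.34] q [ 0.32  0.56  1.7  -0.    0.87 -1.06]
[[[0.1, 16.5, 0.4], [0.1, 0.1, 0.0], 60], [[0.1, 16.5, 0.4], [0.1, 0.1, 0.0], 60], [[0.1, 16.5, 0.4], [0.1, 0.1, 0.0], 60]]
```

View pics/top1.png

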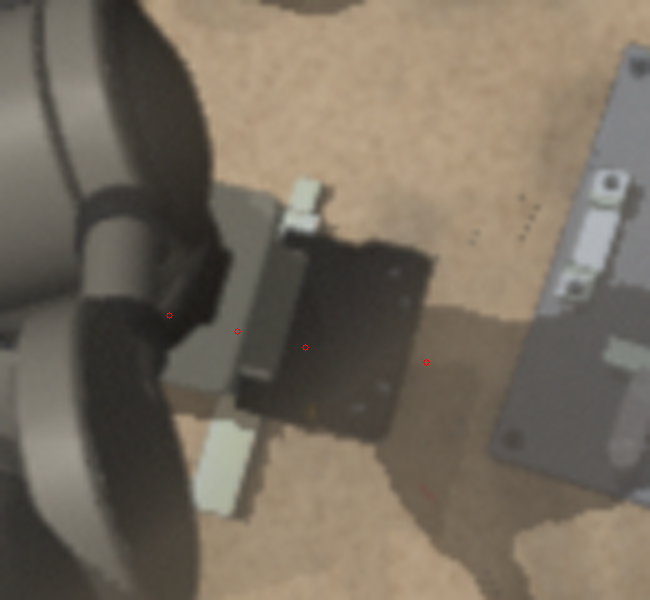

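View pics/scene1.png

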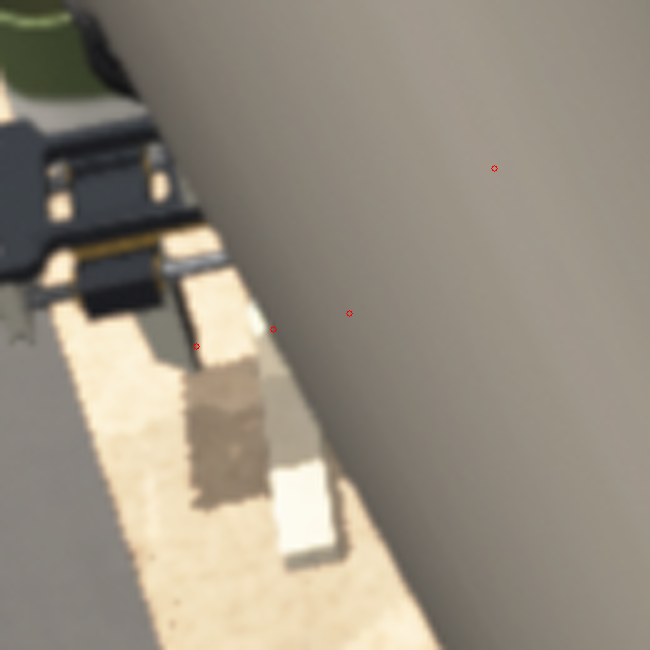

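>>> send_rows(
  moves=[
    [[0, 20, 0.5], [0, 0, 0], 60],
    [[0, 20, 0.5], [0, 0, 0], 60],
    [[0, 9, 0], [0, 0, 0], 50],
    [[0, 0, 0], [0, 0, 0], 16],
    [[0, 0, 0], [0, 0, 0], 16],
    [[0, 0, 0], [0, 0, 0], 16],
    [[0, 0, 0], [0, 0, 0], 16],
  ],
)

```text
time: 5.08
tool_pos: [480.5, 240.6, 27.5]
tcp_rot: [-1.573, -0.003, -0.186]
contact_force: [0.7, -0.0, -0.2]
grip_width: 21.9
```

```bash
python3 - <<'E'
from go import *
st()
rows([((480,240,100),rot(-11),3),((*jig((0,0,0))[:2],95),rot(-104.9),10)],16)
E
```

```text
t 5.08 p [480.51 240.56  27.48] rpy [-90.12  -0.19 -10.64] F [ 0.72 -0.04 -0.18] M [ 0.08 -0.16 -0.01] w 21.9 jig [-86.95 171.68  27.48] q [ 0.32  0.64  1.74 -0.01  0.76 -1.06]
[[[-0.1, -24.2, -0.3], [0.0, 0.1, 0.1], 16], [[-0.1, -24.2, -0.3], [0.0, 0.1, 0.1], 16], [[-0.1, -24.2, -0.2], [0.0, 0.1, 0.1], 16], [[7.5, 0.5, -17.7], [0.0, 9.4, 0.0], 16], [[10.3, 0.5, -16.2], [0.0, 9.4, 0.0], 16], [[12.8, 0.5, -14.3], [0.0, 9.4, 0.0], 16], [[15.0, 0.5, -12.0], [0.0, 9.4, 0.0], 16], [[16.7, 0.5, -9.4], [0.0, 9.4, 0.0], 16], [[18.1, 0.5, -6.5], [0.0, 9.4, 0.0], 16], [[18.9, 0.5, -3.5], [0.0, 9.4, 0.0], 16], [[19.2, 0.5, -0.4], [0.0, 9.4, 0.0], 16], [[19.0, 0.5, 2.8], [0.0, 9.4, 0.0], 16], [[18.3, 0.5, 5.8], [0.0, 9.4, 0.0], 16]]
```

>>> send_rows(
  moves=[
    [[0, -24, 0], [0, 0, 0], 16],
    [[0, -24, 0], [0, 0, 0], 16],
    [[0, -28, 0], [0, 0, 0], 16],
    [[7.5, 0, -18], [0, 9.5, 0], 16],
    [[10, 0, -16], [0, 9.5, 0], 16],
    [[13, 0, -14], [0, 9.5, 0], 16],
    [[15, 0, -12], [0, 9.5, 0], 16],
    [[17, 0, -9], [0, 9.5, 0], 16],
    [[18, 0, -6], [0, 9.5, 0], 16],
    [[19, 0, -3], [0, 9.5, 0], 16],
    [[19, 0, 0], [0, 9.5, 0], 16],
    [[19, 0, 3], [0, 9.5, 0], 16],
    [[18, 0, 6], [0, 9.5, 0], 16],
    [[0, 0, 0], [0, 0, 0], 16],
  ],
)

```text
time: 6.82
tool_pos: [520.1, 48.3, 110.8]
tcp_rot: [-1.561, 0.001, -1.895]
contact_force: [1.0, 0.6, -0.2]
grip_width: 21.8
```

```bash
python3 - <<'E'
from go import *
st()
rows([((*jig((0,0,0))[:2],90),rot(-104.9),3)],16)
E
```

```text
t 6.83 p [520.09  48.35 110.79] rpy [ -89.43    0.08 -108.58] F [ 0.96  0.64 -0.17] M [-0.01 -0.03  0.01] w 21.8 jig [  0.71  -3.9  110.79] q [-0.05  0.49  1.72 -0.    0.92  0.27]
[[[-1.3, 6.9, -0.4], [-0.2, -1.2, 0.0], 16], [[-1.3, 6.9, -0.3], [-0.2, -1.2, 0.0], 16], [[-1.3, 6.9, -0.3], [-0.2, -1.2, 0.0], 16]]
```

>>> send_rows(
  moves=[
    [[-2, 14, -0.5], [-0.3, -1.8, 0], 16],
    [[-2, 14, -0.5], [-0.3, -1.8, 0], 16],
    [[0, 7, 0], [0, 0, 0], 16],
    [[0, 0, 0], [0, 0, 0], 16],
  ],
)

```text
time: 7.32
tool_pos: [519.4, 55.0, 72.5]
tcp_rot: [-1.574, 0.001, -1.819]
contact_force: [0.2, -0.6, -1.2]
grip_width: 21.8
```

```bash
python3 - <<'E'
from go import *
st()
for c,(x0,y0,x1,y1) in (('top',(165,150,295,280)),('scene',(170,150,300,280))):
    im=viewer.capture(c); f=4
    cv2.imwrite(f'pics/{c}2.png',cv2.resize(im[y0:y1,x0:x1],None,fx=f,fy=f,interpolation=cv2.INTER_CUBIC))
rows([((*jig((0,0,0))[:2],48),rot(-104.9),3)],16)
E
```

```text
t 7.33 p [519.39  54.99  72.51] rpy [ -90.2     0.07 -104.2 ] F [ 0.16 -0.59 -1.25] M [-0.01 -0.09 -0.02] w 21.8 jig [-1.67  2.34 72.51] q [-0.04  0.55  1.75  0.    0.85  0.2 ]
[[[0.8, 8.4, 0.4], [0.0, 0.2, 0.0], 16], [[0.8, 8.4, 0.4], [0.0, 0.2, 0.0], 16], [[0.8, 8.4, 0.4], [0.0, 0.2, 0.0], 16]]
```

View pics/top2.png

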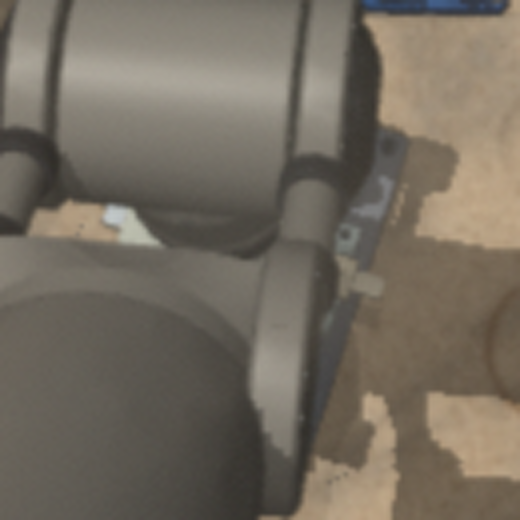

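View pics/scene2.png

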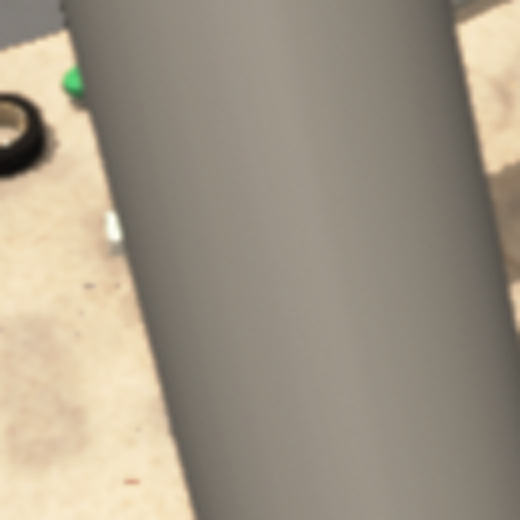

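>>> send_rows(
  moves=[
    [[1.5, 9, 0.8], [0, 0, 0], 16],
    [[1, 9, 0.6], [0, 0, 0], 16],
    [[0, 6, 0], [0, 0, 0], 16],
    [[0, 0, 0], [0, 0, 0], 16],
  ],
)

```text
time: 7.92
tool_pos: [520.9, 51.7, 48.1]
tcp_rot: [-1.572, 0.002, -1.819]
contact_force: [-0.6, 0.5, -0.3]
grip_width: 21.8
```

```bash
python3 - <<'E'
from go import *
st()
E
```

```text
t 7.92 p [520.95  51.67  48.05] rpy [ -90.06    0.09 -104.24] F [-0.57  0.54 -0.25] M [-0.03 -0.08 -0.03] w 21.8 jig [ 0.69 -0.47 48.05] q [-0.05  0.59  1.76  0.    0.79  0.2 ]
```

>>> send_rows(
  moves=[
    [[0, 1, 0], [0, 0, 0], 16],
    [[0, 0, 0], [0, 0, 0], 29],
    [[0, 0, 0], [0, 0, 0], 29],
    [[0, -20, 0], [0, 0, 0], 29],
    [[0, -40, 0], [0, 0, 0], 29],
    [[0, -40, 0], [0, 0, 0], 50],
    [[15, -40, 0], [0, -9, 0], 70],
    [[35, -20, 0], [0, -9, 0], 70],
    [[40, -10, 0], [0, -9, 0], 70],
    [[40, 0, 0], [0, -9, 0], 70],
    [[40, 0, 10], [0, -9, 0], 70],
  ],
)

```text
time: 9.3
tool_pos: [551.4, -111.8, 224.9]
tcp_rot: [-1.568, -0.001, -1.004]
contact_force: [1.1, -0.3, 0.6]
grip_width: 70.0
```

```bash
python3 - <<'E'
from go import *
st()
for c,(x0,y0,x1,y1) in (('top',(165,150,295,280)),('scene',(170,150,300,280))):
    im=viewer.capture(c); f=4
    cv2.imwrite(f'pics/{c}3.png',cv2.resize(im[y0:y1,x0:x1],None,fx=f,fy=f,interpolation=cv2.INTER_CUBIC))
rows([((479,-208,200),rot(-2.8),12)],70)
E
```

```text
t 9.3 p [ 551.35 -111.79  224.89] rpy [-89.85  -0.06 -57.55] F [ 1.15 -0.32  0.62] M [ 0.01 -0.2  -0.09] w 70.0 jig [  72.11 -150.62  224.89] q [-0.34  0.43  1.46  0.    1.25 -0.9 ]
[[[3.4, 2.0, -9.4], [0.0, -4.6, 0.0], 70], [[2.6, 2.0, -9.7], [0.0, -4.6, 0.0], 70], [[1.8, 2.0, -9.8], [0.0, -4.6, 0.0], 70], [[1.0, 2.0, -9.9], [0.0, -4.6, 0.0], 70], [[0.2, 2.0, -10.0], [0.0, -4.6, 0.0], 70], [[-0.6, 2.0, -10.0], [0.0, -4.6, 0.0], 70], [[-1.4, 2.0, -9.9], [0.0, -4.6, 0.0], 70], [[-2.2, 2.0, -9.8], [0.0, -4.6, 0.0], 70], [[-2.9, 2.0, -9.6], [0.0, -4.6, 0.0], 70], [[-3.7, 2.0, -9.3], [0.0, -4.6, 0.0], 70], [[-4.4, 2.0, -9.0], [0.0, -4.6, 0.0], 70], [[-5.1, 2.0, -8.6], [0.0, -4.6, 0.0], 70]]
```

View pics/top3.png

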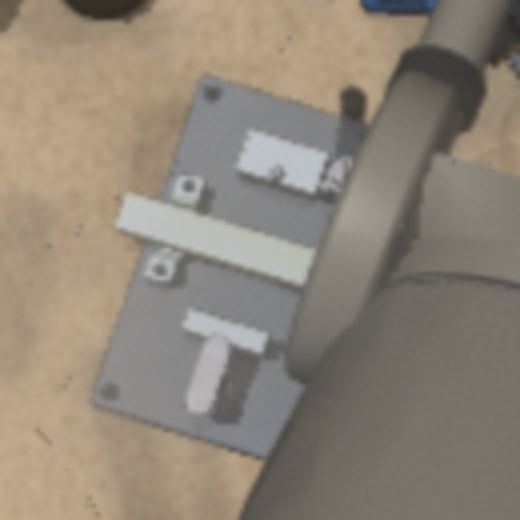

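View pics/scene3.png

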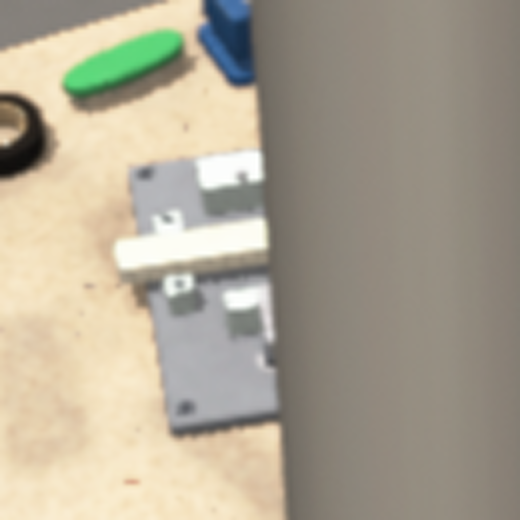

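>>> send_rows(
  moves=[
    [[5, 5, -14], [0, -7, 0], 60],
    [[3, 5, -15], [0, -7, 0], 60],
    [[2, 5, -15], [0, -7, 0], 60],
    [[0, 10, -15], [0, -7, 0], 60],
    [[-2, 15, -15], [0, -7, 0], 60],
    [[-4, 15, -15], [0, -7, 0], 60],
    [[-5, 20, -14], [0, -7, 0], 60],
    [[-6, 20, -14], [0, -7, 0], 60],
    [[0, 10, 0], [0, 0, 0], 60],
  ],
)

```text
time: 10.52
tool_pos: [478.0, -208.4, 116.7]
tcp_rot: [-1.569, -0.004, -0.012]
contact_force: [-0.1, 0.3, -0.4]
grip_width: 60.1
```

```bash
python3 - <<'E'
from go import *
st()
rows([((478.5,-208,70),rot(-2.8),5)],60)
E
```

```text
t 10.53 p [ 477.96 -208.41  116.66] rpy [-89.92  -0.22  -0.67] F [-0.11  0.29 -0.36] M [ 0.11 -0.15 -0.02] w 60.1 jig [  26.02 -262.86  116.66] q [-0.56  0.48  1.71  0.    0.95 -2.12]
[[[0.1, 9.3, 0.1], [0.0, 0.4, 0.0], 60], [[0.1, 9.3, 0.1], [0.0, 0.4, 0.0], 60], [[0.1, 9.3, 0.1], [0.0, 0.4, 0.0], 60], [[0.1, 9.3, 0.1], [0.0, 0.4, 0.0], 60], [[0.1, 9.3, 0.1], [0.0, 0.4, 0.0], 60]]
```

>>> send_rows(
  moves=[
    [[0.5, 20, 0.5], [0, 1, 0], 60],
    [[0, 22, 0], [0, 1, 0], 60],
    [[0, 22, 0], [0, 0, 0], 60],
    [[0, 21, 0], [0, 0, 0], 60],
    [[0, 2, 0], [0, 0, 0], 40],
  ],
)

```text
time: 11.15
tool_pos: [481.0, -203.8, 28.6]
tcp_rot: [-1.569, -0.006, -0.065]
contact_force: [0.1, -0.5, 0.9]
grip_width: 53.9
```

```bash
python3 - <<'E'
from go import *
st()
E
```

```text
t 11.15 p [ 481.   -203.78   28.63] rpy [-89.88  -0.36  -3.7 ] F [ 0.15 -0.48  0.87] M [ 0.11 -0.15  0.  ] w 53.9 jig [  27.77 -257.6    28.63] q [-0.55  0.62  1.78  0.01  0.74 -2.06]
```

>>> send_rows(
  moves=[
    [[-2, 0.5, -4.2], [-0.1, -0.9, 0.3], 54],
    [[0, 0, 0], [0, 0, 0], 40],
  ],
)

```text
time: 11.4
tool_pos: [479.7, -207.9, 29.6]
tcp_rot: [-1.572, -0.003, -0.049]
contact_force: [-0.5, -0.1, 1.1]
grip_width: 47.6
```

```bash
python3 - <<'E'
from go import *
st()
E
```

```text
t 11.4 p [ 479.68 -207.86   29.58] rpy [-90.05  -0.15  -2.82] F [-0.51 -0.08  1.12] M [ 0.1  -0.11 -0.04] w 47.6 jig [  27.55 -261.88   29.58] q [-0.56  0.62  1.78  0.    0.74 -2.08]
```

>>> send_rows(
  moves=[
    [[-0.7, 1, 0], [0, 0, 0], 20],
    [[0, 0, 0], [0, 0, 0], 5],
    [[0, 0, 0], [0, 0, 0], 5],
    [[0, 0, 0], [0, 0, 0], 5],
    [[0, 0, 0], [0, 0, 0], 5],
  ],
)

```text
time: 12.02
tool_pos: [479.6, -208.3, 30.1]
tcp_rot: [-1.573, -0.005, -0.05]
contact_force: [-0.2, -1.1, -0.5]
grip_width: 9.6
```

```bash
python3 - <<'E'
from go import *
st()
im=viewer.capture('top');x0,y0,x1,y1=300,180,400,300;f=5
cv2.imwrite(f'pics/top4.png',cv2.resize(im[y0:y1,x0:x1],None,fx=f,fy=f,interpolation=cv2.INTER_CUBIC))
E
```

```text
t 12.03 p [ 479.64 -208.28   30.07] rpy [-90.12  -0.29  -2.89] F [-0.22 -1.09 -0.54] M [ 0.1  -0.12  0.02] w 9.6 jig [  27.61 -262.3    30.07] q [-0.56  0.61  1.78  0.    0.74 -2.08]
```

View pics/top4.png

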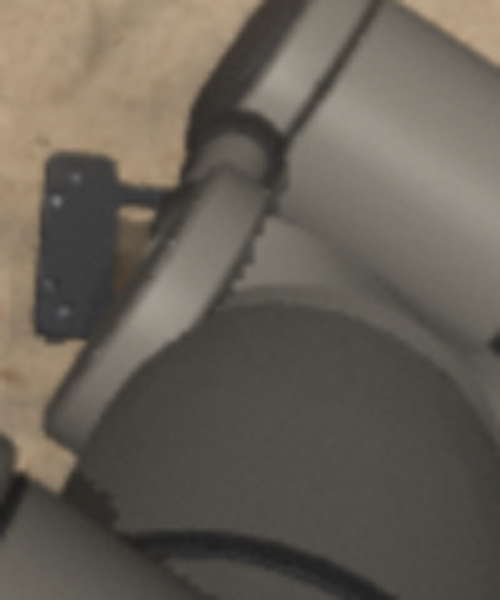

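```bash
cat > kin.py <<'E'
import numpy as np
from scipy.optimize import least_squares
D=[([142.5,-505.32,248.74],[-1.44,.34,1.52,0,1.28,-.15]),([465.08,232.76,125.92],[.32,.46,1.71,-.01,.96,-.97]),([479.79,240.9,75.34],[.32,.56,1.70,0,.87,-1.06]),([480.51,240.56,27.48],[.32,.64,1.74,-.01,.76,-1.06]),([520.09,48.35,110.79],[-.05,.49,1.72,0,.92,.27]),([519.39,54.99,72.51],[-.04,.55,1.75,0,.85,.2]),([551.35,-111.79,224.89],[-.34,.43,1.46,0,1.25,-.9]),([477.96,-208.41,116.66],[-.56,.48,1.71,0,.95,-2.12]),([479.64,-208.28,30.07],[-.56,.61,1.78,0,.74,-2.08])]
for p,q in D:
    r=np.hypot(p[0],p[1]);print(round(r,1),round(np.arctan2(p[1],p[0])-q[0],3),round(r*np.sin(np.arctan2(p[1],p[0])-q[0]),1), round(sum(q[1:3])+q[4],3))
E
python3 kin.py
```

```text
525.0 0.144 75.4 3.14
520.1 0.144 74.6 3.13
536.9 0.145 77.7 3.13
537.4 0.144 77.2 3.14
522.3 0.143 74.3 3.13
522.3 0.145 75.7 3.15
562.6 0.14 78.5 3.14
521.4 0.149 77.3 3.14
522.9 0.15 78.3 3.13
```

```bash
cat >> kin.py <<'E'
P=np.array([d[0] for d in D]);Q=np.array([d[1] for d in D])
rp=np.sqrt(P[:,0]**2+P[:,1]**2-76.5**2);s=Q[:,1]+Q[:,2]
def f(v):
    a,L2,L3,H=v
    return np.r_[a+L2*np.sin(Q[:,1])+L3*np.sin(s)-rp, H+L2*np.cos(Q[:,1])+L3*np.cos(s)-P[:,2]]
for x0 in ([0,400,400,200],[80,450,450,-100]):
    r=least_squares(f,x0);print(r.x,np.sqrt(np.mean(r.fun**2)))
E
python3 kin.py|tail -2; python3 -c "
from go import *
o=bot.get_obs();print(np.array2string(np.array(o['joint_positions']),precision=5))"
```

```text
[ 20.40795225 418.36762315 375.23185369 -37.18552612] 2.3923270777003647
[ 20.40795313 418.36762343 375.23185256 -37.18552711] 2.3923270777003673
[-5.56666e-01  6.14939e-01  1.78022e+00  8.89478e-04  7.40947e-01
 -2.07765e+00]
```

```bash
cat > feas.py <<'E'
import numpy as np
a,L2,L3,HT=20.4,418.4,375.2,-37.2
def ik(r,z,th,T):
    H=HT+T; rw=r-a-T*np.sin(th); zw=z-H+T*np.cos(th)
    d=np.hypot(rw,zw); c=(d*d-L2*L2-L3*L3)/(2*L2*L3)
    if abs(c)>1: return None
    j3=np.arccos(c); j2=np.arctan2(rw,zw)-np.arctan2(L3*np.sin(j3),L2+L3*np.cos(j3))
    return np.round([j2,j3,np.pi-th-j2-j3],2)
if __name__=='__main__':
  for T in (180,230,280):
    for al in (0,15,20,25,30):
      out=[]
      for xN,zN,th in ((-108,38,33),(-78.5,36,33),(-78.5,35,5),(-90,36,0)):
        t=np.radians(th);ex=np.array([np.cos(t),np.sin(t)]);ez=np.array([-ex[1],ex[0]])
        o=np.array([xN,zN])+78*ex; tc=np.radians(th-al); tp=o+30*ez
        r=np.hypot(520+tp[0]*.966,52-tp[0]*.257); r=np.sqrt(r*r-76.5**2)
        out.append(ik(r,tp[1],tc,T))
      print(T,al,*out)
E
python3 feas.py
```

```text
180 0 [0.26 2.2  0.11] [0.31 2.13 0.13] [0.51 1.82 0.73] [0.53 1.79 0.81]
180 15 [0.29 2.07 0.47] [0.35 1.99 0.49] [0.6  1.66 1.05] [0.63 1.65 1.13]
180 20 [0.32 2.02 0.58] [0.37 1.94 0.6 ] [0.63 1.61 1.16] [0.66 1.6  1.23]
180 25 [0.34 1.97 0.69] [0.4  1.89 0.71] [0.67 1.57 1.26] [0.7  1.55 1.33]
180 30 [0.37 1.93 0.8 ] [0.42 1.84 0.82] [0.7  1.52 1.36] [0.73 1.5  1.43]
230 0 [0.23 2.28 0.06] [0.28 2.21 0.08] [0.5  1.83 0.72] [0.53 1.79 0.81]
230 15 [0.27 2.11 0.45] [0.33 2.04 0.47] [0.62 1.64 1.06] [0.65 1.6  1.15]
230 20 [0.3  2.05 0.57] [0.35 1.98 0.59] [0.66 1.57 1.17] [0.7  1.54 1.26]
230 25 [0.33 1.99 0.68] [0.38 1.91 0.7 ] [0.7  1.51 1.28] [0.74 1.47 1.36]
230 30 [0.36 1.93 0.79] [0.42 1.85 0.82] [0.75 1.44 1.39] [0.79 1.41 1.46]
280 0 [0.2  2.36 0.01] [0.25 2.29 0.02] [0.5  1.84 0.72] [0.53 1.79 0.81]
280 15 [0.24 2.16 0.43] [0.3  2.08 0.44] [0.63 1.61 1.08] [0.68 1.56 1.17]
280 20 [0.28 2.08 0.55] [0.33 2.01 0.57] [0.69 1.53 1.19] [0.73 1.48 1.28]
280 25 [0.31 2.01 0.67] [0.37 1.94 0.7 ] [0.74 1.44 1.3 ] [0.79 1.4  1.39]
280 30 [0.36 1.94 0.79] [0.41 1.86 0.81] [0.8  1.36 1.42] [0.85 1.32 1.5 ]
```

>>> send_rows(
  moves=[
    [[0, 0, 0], [0, 0, 0], 30],
    [[0, -6, 0], [0, 0, 0], 40],
    [[2, 0, 0.3], [0, 0, 7], 40],
    [[2, 0, 0], [0, 0, 7], 40],
    [[0, 0, 0], [0, 0, 6], 40],
    [[0, 0, 0], [0, 0, 0], 40],
  ],
)

```text
time: 12.82
tool_pos: [483.5, -208.5, 37.9]
tcp_rot: [-1.575, 0.353, -0.053]
contact_force: [0.1, -0.2, -1.5]
grip_width: 40.3
```

```bash
python3 - <<'E'
from go import *
st()
q=R.from_euler('xyz',bot.get_obs()['tcp_rot']);print(q.as_matrix())
rows([((483.5,-208.2,32),rot(-2.8,20),2)],40)
E
```

```text
t 12.82 p [ 483.5  -208.53   37.88] rpy [-90.22  20.21  -3.06] F [ 0.09 -0.25 -1.5 ] M [ 0.11 -0.38 -0.06] w 40.3 jig [  31.41 -261.55   37.88] q [-0.47  0.76  1.48 -0.15  1.23 -1.91]
[[ 0.94 -0.35  0.05]
 [-0.05  0.01  1.  ]
 [-0.35 -0.94 -0.  ]]
[[[1.0, 2.8, 0.2], [0.1, -0.1, -0.1], 40], [[1.0, 2.8, 0.2], [0.1, -0.1, -0.1], 40]]
```

>>> send_rows(
  moves=[
    [[1.5, 4, 0.3], [0.1, -0.2, 0], 40],
    [[0.5, 2, 0], [0, 0, 0], 25],
    [[0, 0, 0], [0, 0, 0], 5],
    [[0, 0, 0], [0, 0, 0], 5],
    [[0, 0, 0], [0, 0, 0], 5],
    [[0, 0, 0], [0, 0, 0], 5],
  ],
)

```text
time: 13.58
tool_pos: [481.9, -208.3, 32.0]
tcp_rot: [-1.571, 0.349, -0.051]
contact_force: [0.1, -0.1, -1.0]
grip_width: 10.0
```

```bash
python3 - <<'E'
from go import *
st()
E
```

```text
t 13.57 p [ 481.88 -208.29   32.01] rpy [-90.01  19.98  -2.9 ] F [ 0.14 -0.05 -0.99] M [ 0.07 -0.42  0.01] w 10.0 jig [  29.78 -261.73   32.01] q [-0.47  0.77  1.49 -0.15  1.21 -1.92]
```

```bash
cat >> go.py <<'E'
XG,HG,AL=3.4,32.0,20.0
def strap(xN,zN,th,y=0.):
    t=np.radians(th);ex=np.array([np.cos(t),0,np.sin(t)]);ez=np.array([-np.sin(t),0,np.cos(t)])
    P=np.array([xN,y,zN])+(78+XG)*ex+HG*ez
    return jig(P),rot(np.degrees(JA),AL-th)
def where():
    o=bot.get_obs();p=invjig(o['tool_pos']);q=R.from_euler('z',-JA)*R.from_euler('xyz',o['tcp_rot'])
    S=q*R.from_rotvec([0,0,-np.radians(AL)])*R.from_euler('x',90,degrees=True) # strap frame in jig
    N=p-S.apply([78+XG,0,HG]); H=p+S.apply([56-XG,0,-HG]); E_=p-S.apply([60+XG,0,HG])
    np.set_printoptions(precision=1,suppress=True)
    print('t',round(o['time'],2),'N',N,'eye',E_,'hole',H,'rpy',S.as_euler('xyz',degrees=True),'F',o['contact_force'],'w',round(o['grip_width'],1),'q',np.round(o['joint_positions'],2))
E
python3 - <<'E'
from go import *
where()
a=strap(-114,75,33)
print(a[0])
rows([((481,-208,160),rot(-2.9,20),4),((*a[0][:2]+[0,0],170),a[1],10),(*a,2)],5)
E
```

```text
t 13.57 N [ -49.8 -278.7   -0. ] eye [ -32.2 -274.9   -0. ] hole [  81.2 -250.8    0. ] rpy [-0. -0. 12.] F [ 0.1 -0.1 -1. ] w 10.0 q [-0.5  0.8  1.5 -0.1  1.2 -1.9]
[459.4  68.5 146.2]
[[[-11.1, -30.0, 0.1], [0.0, 0.0, 0.0], 5], [[-11.1, -30.0, 0.1], [0.0, 0.0, 0.0], 5], [[-11.1, -30.0, 0.1], [0.0, 0.0, 0.0], 5], [[-11.2, -30.0, 0.1], [0.0, 0.0, 0.0], 5], [[-3.7, 0.3, 27.5], [0.1, 1.2, -3.3], 5], [[-4.3, 0.1, 27.4], [0.1, 1.2, -3.3], 5], [[-4.9, -0.1, 27.3], [0.1, 1.2, -3.3], 5], [[-5.4, -0.4, 27.2], [0.1, 1.2, -3.3], 5], [[-6.0, -0.7, 27.1], [0.1, 1.2, -3.3], 5], [[-6.5, -1.0, 27.0], [0.1, 1.2, -3.3], 5], [[-7.0, -1.4, 26.8], [0.1, 1.2, -3.3], 5], [[-7.5, -1.7, 26.7], [0.1, 1.2, -3.3], 5], [[-7.9, -2.2, 26.5], [0.1, 1.2, -3.3], 5], [[-8.3, -2.6, 26.3], [0.1, 1.2, -3.3], 5], [[-2.7, 11.6, 0.0], [0.0, 0.0, 0.0], 5], [[-2.7, 11.6, 0.0], [0.0, 0.0, 0.0], 5]]
```

>>> send_rows(
  moves=[
    [[-4, -10, 0], [0, 0, 0], 5],
    [[-11, -30, 0], [0, 0, 0], 5],
    [[-11, -30, 0], [0, 0, 0], 5],
    [[-11, -30, 0], [0, 0, 0], 5],
    [[-7, -20, 0], [0, 0, 0], 5],
    [[-4, 0, 27], [0, 1.2, -3.3], 5],
    [[-4, 0, 27], [0, 1.2, -3.3], 5],
    [[-5, 0, 27], [0, 1.2, -3.3], 5],
    [[-5, 0, 27], [0, 1.2, -3.3], 5],
    [[-6, -1, 27], [0, 1.2, -3.3], 5],
    [[-6, -1, 27], [0, 1.2, -3.3], 5],
    [[-7, -1, 27], [0, 1.2, -3.3], 5],
    [[-8, -2, 27], [0, 1.2, -3.3], 5],
    [[-8, -2, 26], [0, 1.2, -3.3], 5],
    [[-8, -3, 26], [0, 1.2, -3.3], 5],
  ],
)

```text
time: 15.45
tool_pos: [459.0, 73.2, 181.2]
tcp_rot: [-1.58, -0.256, -0.264]
contact_force: [-0.0, -0.1, -1.5]
grip_width: 9.9
```

```bash
python3 - <<'E'
from go import *
where();st()
a=strap(-114,75,33)
rows([(*a,3)],5)
for c in ('top','scene'):
    im=viewer.capture(c); cv2.imwrite(f'pics/{c}5.png',im)
E
```

```text
t 15.45 N [-113.5    4.1  108.6] eye [-98.7   4.1 118.8] hole [ -3.3   4.  184.8] rpy [ -0.6 -34.7  -0. ] F [-0.  -0.1 -1.5] w 9.9 q [ 0.1  0.2  2.  -0.1  0.7 -1.2]
t 15.45 p [458.95  73.2  181.17] rpy [-90.53 -14.67 -15.13] F [-0.02 -0.09 -1.52] M [0.12 0.08 0.06] w 9.9 jig [-64.75   4.4  181.17] q [ 0.05  0.2   1.96 -0.13  0.74 -1.17]
[[[-2.4, 11.4, -1.4], [0.2, -0.1, 0.6], 5], [[-2.3, 11.5, -1.4], [0.2, -0.1, 0.6], 5], [[-2.2, 11.5, -1.4], [0.2, -0.1, 0.6], 5]]
```

View pics/scene5.png

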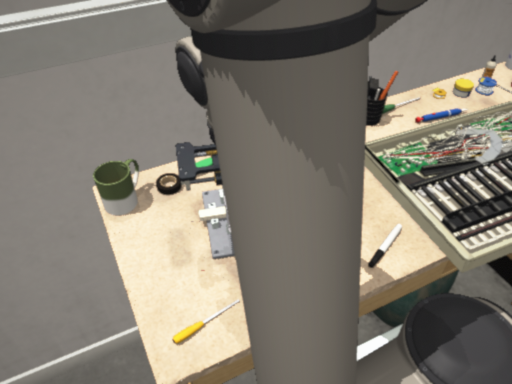

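View pics/top5.png

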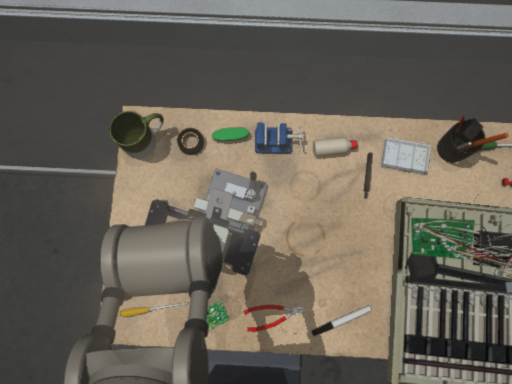

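```bash
cat > ov.py <<'E'
from go import *
import sys
def ov(name,box=(185,155,275,275),f=6,shot=True):
    im=viewer.capture('top') if shot else cv2.imread('pics/top5.png')
    x0,y0,x1,y1=box
    c=cv2.resize(im[y0:y1,x0:x1],None,fx=f,fy=f,interpolation=cv2.INTER_CUBIC)
    def dots(P,col):
        for u in proj('top',P):
            u=(u-[x0,y0]+.5)*f-.5; cv2.circle(c,tuple(int(a) for a in u),3,col,1)
    dots([jig(p) for p in [(64,23,36),(64,-23,36),(40,-23,36),(40,23,36),(-52,23,36),(-52,-23,36),(-50,0,49),(-94,0,49),(92,62,12),(92,-62,12)]],(0,0,255))
    o=bot.get_obs();p=np.array(o['tool_pos']);q=R.from_euler('xyz',o['tcp_rot'])
    S=q*R.from_rotvec([0,0,-np.radians(AL)])*R.from_euler('x',90,degrees=True)
    dots([p+S.apply(np.array(v)-[XG,0,HG]) for v in [(76,21,4),(76,-21,4),(56,0,4),(49.5,0,4),(62.5,0,4),(-90,21,4),(-90,-21,4)]],(0,255,0))
    cv2.imwrite(name,c)
E
python3 -c "
from ov import *
ov('pics/o5.png',box=(180,155,280,250),shot=False)"
```

```text
(no output)
```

View pics/o5.png

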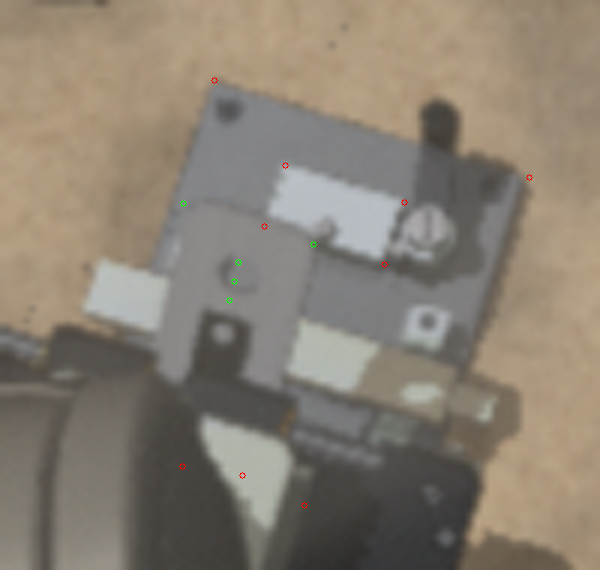

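```bash
python3 - <<'E'
from go import *
rows([(*strap(-112,70,33,1),3),(*strap(-110,40,33,1),3)],5)
E
```

```text
[[[-1.7, 13.2, -1.3], [0.2, 0.0, 0.5], 5], [[-1.6, 13.3, -1.3], [0.2, 0.0, 0.5], 5], [[-1.5, 13.3, -1.4], [0.2, 0.0, 0.5], 5], [[-1.6, 9.9, 0.0], [0.0, 0.0, 0.0], 5], [[-1.6, 9.9, 0.0], [0.0, 0.0, 0.0], 5], [[-1.6, 9.9, 0.0], [0.0, 0.0, 0.0], 5]]
```

>>> send_rows(
  moves=[
    [[-2, 13, -1.5], [0.2, 0, 0.5], 5],
    [[-2, 13, -1.5], [0.2, 0, 0.5], 5],
    [[-1.5, 13, -1], [0.2, 0, 0.5], 5],
    [[-1.5, 10, 0], [0, 0, 0], 5],
    [[-1.5, 8, 0], [0, 0, 0], 5],
    [[0, 0, 0], [0, 0, 0], 5],
  ],
)

```text
time: 16.3
tool_pos: [462.3, 66.0, 118.8]
tcp_rot: [-1.571, -0.223, -0.263]
contact_force: [-0.4, 0.4, -1.8]
grip_width: 9.7
```

```bash
python3 - <<'E'
from go import *
where()
rows([(*strap(-108,37,33,1),2)],5)
from ov import ov
ov('pics/o6.png',box=(180,155,280,255))
im=viewer.capture('scene');cv2.imwrite('pics/s6.png',cv2.resize(im[150:280,160:290],None,fx=4,fy=4,interpolation=cv2.INTER_CUBIC))
E
```

```text
t 16.3 N [-110.8   -1.5   47.8] eye [-95.7  -1.6  57.6] hole [  1.9  -1.9 120.3] rpy [  0.  -32.7  -0.2] F [-0.4  0.4 -1.8] w 9.7 q [ 0.   0.3  2.  -0.1  0.6 -1.2]
[[[0.0, 5.5, 1.4], [0.0, -0.1, -0.1], 5], [[0.0, 5.5, 1.4], [0.0, -0.1, -0.1], 5]]
```

View pics/o6.png

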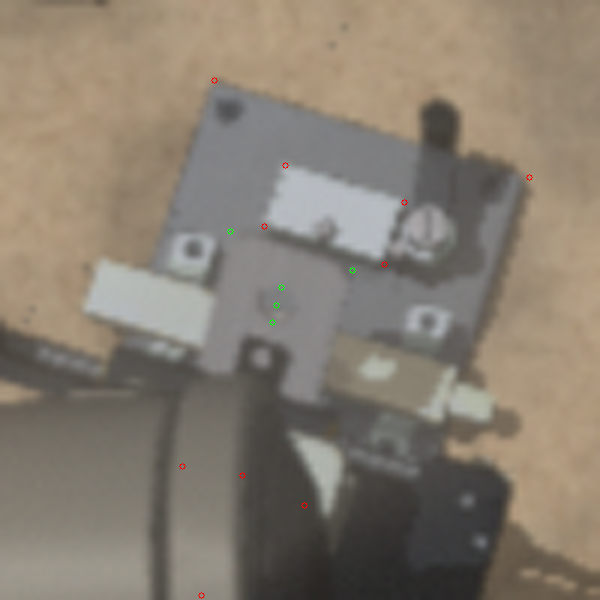

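>>> send_rows(
  moves=[
    [[0, 6, 1.5], [0, 0, 0], 5],
    [[0.5, 5, 1], [0, 0, 0], 5],
    [[0, 0, 0], [0, 0, 0], 5],
  ],
)

```text
time: 16.77
tool_pos: [467.0, 68.3, 109.2]
tcp_rot: [-1.569, -0.226, -0.262]
contact_force: [0.4, 0.4, -1.3]
grip_width: 10.0
```

```bash
python3 - <<'E'
from go import *
where();
rows([(*strap(-80,36.5,33,0.5),4)],5)
E
```

```text
t 16.77 N [-106.5    1.9   38.1] eye [-91.4   1.8  47.9] hole [  5.9   1.6 111. ] rpy [  0.1 -33.   -0.2] F [ 0.4  0.4 -1.3] w 10.0 q [ 0.   0.3  2.  -0.1  0.6 -1.2]
[[[6.4, 1.9, -0.3], [0.0, 0.0, 0.0], 5], [[6.4, 1.9, -0.3], [0.0, 0.0, 0.0], 5], [[6.4, 1.9, -0.3], [0.0, 0.0, 0.0], 5], [[6.4, 1.9, -0.3], [0.0, 0.0, 0.0], 5]]
```

>>> send_rows(
  moves=[
    [[0, 2.2, -0.3], [0, 0, 0], 5],
    [[6, 1.5, -0.4], [0, 0, 0], 5],
    [[6, 1.5, -0.4], [0, 0, 0], 5],
    [[6, 1.5, -0.2], [0, 0, 0], 5],
    [[3, 0.7, 0], [0, 0, 0], 5],
  ],
)

```text
time: 17.4
tool_pos: [490.0, 60.7, 106.9]
tcp_rot: [-1.569, -0.227, -0.262]
contact_force: [0.2, 0.3, -1.0]
grip_width: 9.9
```

```bash
python3 - <<'E'
from go import *
where();
rows([(*strap(-76,36,33,0.5),3)],5)
E
```

```text
t 17.4 N [-82.3   0.5  35.7] eye [-67.2   0.5  45.6] hole [ 30.    0.2 108.8] rpy [  0.1 -33.   -0.2] F [ 0.2  0.3 -1. ] w 9.9 q [ 0.   0.4  2.  -0.1  0.6 -1.2]
[[[2.1, 0.4, 0.1], [0.0, 0.0, 0.0], 5], [[2.1, 0.4, 0.1], [0.0, 0.0, 0.0], 5], [[2.1, 0.4, 0.1], [0.0, 0.0, 0.0], 5]]
```

Probe gently toward the neck.

>>> send_rows(
  moves=[
    [[2, 0.5, 0], [0, 0, 0], 5],
    [[2, 0.5, 0], [0, 0, 0], 5],
    [[1, 0.2, 0], [0, 0, 0], 5],
    [[0, 0, 0], [0, 0, 0], 5],
  ],
)

```text
time: 17.9
tool_pos: [495.3, 59.3, 106.8]
tcp_rot: [-1.569, -0.227, -0.262]
contact_force: [1.1, 1.0, -1.3]
grip_width: 10.2
```

```bash
python3 - <<'E'
from go import *
where();
from ov import ov
ov('pics/o7.png',box=(180,155,280,255))
im=viewer.capture('scene');cv2.imwrite('pics/s7.png',cv2.resize(im[150:280,160:290],None,fx=4,fy=4,interpolation=cv2.INTER_CUBIC))
E
```

```text
t 17.9 N [-76.9   0.5  35.6] eye [-61.8   0.4  45.4] hole [ 35.5   0.2 108.6] rpy [  0.1 -33.   -0.2] F [ 1.1  1.  -1.3] w 10.2 q [-0.   0.4  1.9 -0.1  0.6 -1.2]
```

View pics/o7.png

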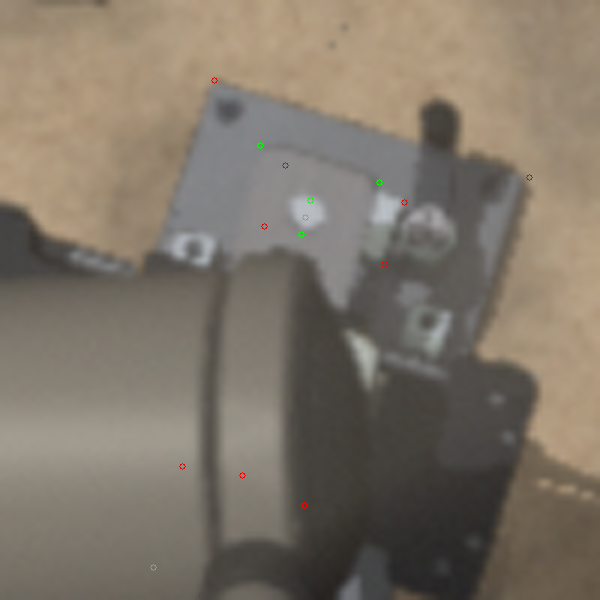

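View pics/s7.png

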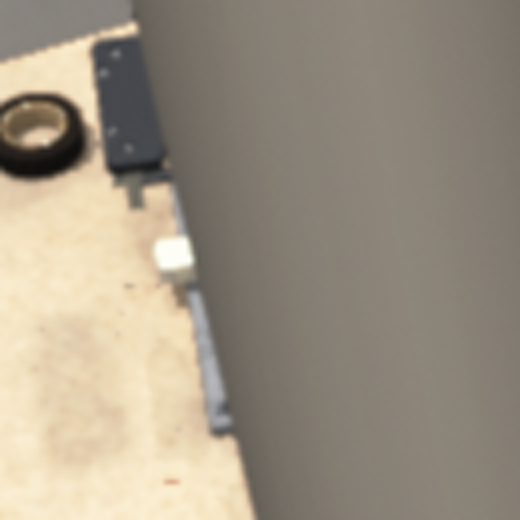

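>>> send_rows(
  moves=[
    [[1.2, 0.3, 0], [0, 0, 0], 5],
    [[1.2, 0.3, 0], [0, 0, 0], 5],
  ],
)

```text
time: 18.25
tool_pos: [496.8, 58.8, 106.4]
tcp_rot: [-1.57, -0.225, -0.262]
contact_force: [-2.1, -0.2, -1.1]
grip_width: 9.5
```

```bash
python3 -c "
from go import *
where()"
```

```text
t 18.25 N [-75.5   0.4  35.3] eye [-60.4   0.3  45.1] hole [ 37.    0.1 108.1] rpy [  0.1 -32.9  -0.1] F [-2.1 -0.2 -1.1] w 9.5 q [-0.   0.4  1.9 -0.1  0.6 -1.2]
```

>>> send_rows(
  moves=[
    [[1.5, 0.3, 0], [0, 0, 0], 5],
    [[1.2, 0.3, 0], [0, 0, 0], 5],
  ],
)

```text
time: 18.5
tool_pos: [497.8, 58.4, 105.6]
tcp_rot: [-1.57, -0.221, -0.262]
contact_force: [-4.2, 2.0, 0.1]
grip_width: 10.3
```

```bash
python3 -c "
from go import *
where()"
```

```text
t 18.5 N [-74.7   0.2  34.8] eye [-59.6   0.1  44.5] hole [ 38.1  -0.1 107. ] rpy [  0.  -32.6  -0.1] F [-4.2  2.   0.1] w 10.3 q [-0.   0.4  1.9 -0.1  0.6 -1.2]
```

```bash
python3 - <<'E'
from go import *
o=[(*strap(-76,35.5,th,0.5),1) for th in (30,27,24,21,18)]
rows(o,5)
E
```

```text
[[[1.5, 2.1, 0.5], [0.0, -0.1, 2.6], 5], [[2.9, 3.5, 0.0], [0.0, 0.0, 3.0], 5], [[2.9, 3.5, 0.0], [0.0, 0.0, 3.0], 5], [[2.9, 3.5, 0.0], [0.0, 0.0, 3.0], 5], [[2.9, 3.5, 0.0], [0.0, 0.0, 3.0], 5]]
```

>>> send_rows(
  moves=[
    [[1, 1.5, 0.5], [0, 0, 2.6], 5],
    [[2.5, 3.5, 0], [0, 0, 3], 5],
    [[3, 3.5, 0], [0, 0, 3], 5],
    [[3, 3.5, 0], [0, 0, 3], 5],
  ],
)

```text
time: 19.0
tool_pos: [510.0, 55.9, 95.4]
tcp_rot: [-1.57, -0.016, -0.261]
contact_force: [-3.4, 2.1, -3.4]
grip_width: 10.3
```

```bash
python3 - <<'E'
from go import *
where()
rows([(*strap(-76,35.5,th,0.5),1) for th in (19,16,13,10)],5)
E
```

```text
t 19.0 N [-75.6   0.9  36.4] eye [-58.7   0.9  42.9] hole [49.6  0.8 84.3] rpy [  0.1 -20.9  -0.1] F [-3.4  2.1 -3.4] w 10.3 q [-0.   0.5  1.8 -0.   0.9 -1.4]
[[[1.5, 3.2, -0.3], [-0.1, 0.0, 1.9], 5], [[2.9, 3.5, 0.0], [0.0, 0.0, 3.0], 5], [[2.9, 3.5, 0.0], [0.0, 0.0, 3.0], 5], [[2.9, 3.5, 0.0], [0.0, 0.0, 3.0], 5]]
```

>>> send_rows(
  moves=[
    [[0, 3.3, -0.3], [0, 0, 1.9], 5],
    [[2.6, 3.5, 0], [0, 0, 3], 5],
  ],
)

```text
time: 19.25
tool_pos: [514.2, 54.4, 88.5]
tcp_rot: [-1.57, 0.068, -0.26]
contact_force: [-2.3, 0.8, -2.3]
grip_width: 9.7
```

```bash
python3 - <<'E'
from go import *
where()
rows([(*strap(-77,35,th,0.5),1) for th in (13,10,7,5)],5)
from ov import ov
ov('pics/o8.png',box=(180,155,280,255))
E
```

```text
t 19.25 N [-75.8   0.5  35.2] eye [-58.5   0.5  40.2] hole [52.9  0.4 72.3] rpy [  0.1 -16.1  -0. ] F [-2.3  0.8 -2.3] w 9.7 q [-0.1  0.5  1.7  0.   1.  -1.4]
[[[1.9, 3.9, 0.1], [-0.1, 0.0, 3.1], 5], [[2.9, 3.5, 0.0], [0.0, 0.0, 3.0], 5], [[2.9, 3.5, 0.0], [0.0, 0.0, 3.0], 5], [[2.0, 2.3, 0.0], [0.0, 0.0, 2.0], 5]]
```

View pics/o8.png

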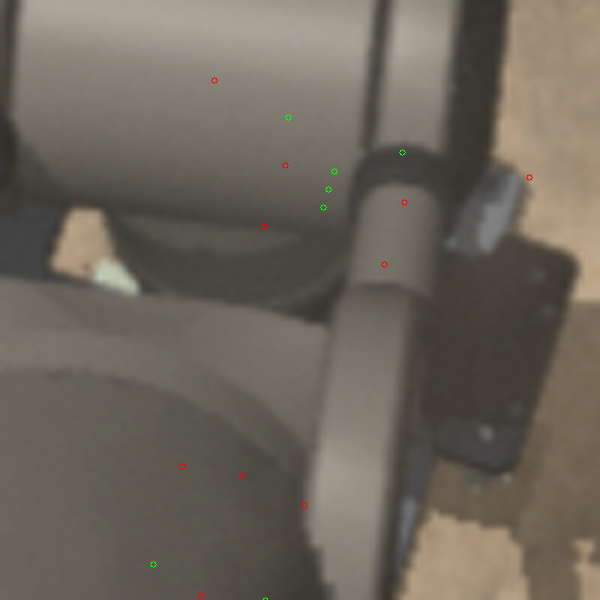

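>>> send_rows(
  moves=[
    [[1.5, 3.9, 0], [0, 0, 3], 5],
    [[2.7, 3.5, 0], [0, 0, 3], 5],
    [[2.7, 3.3, 0], [0, 0, 3], 5],
  ],
)

```text
time: 19.68
tool_pos: [521.4, 52.3, 76.3]
tcp_rot: [-1.57, 0.227, -0.26]
contact_force: [-2.2, 0.7, -1.9]
grip_width: 9.4
```

```bash
python3 - <<'E'
from go import *
where()
rows([(*strap(-77,35,6,0.5),1),(*strap(-79,35,5.5,0.5),1)],5)
E
```

```text
t 19.68 N [-76.    0.3  34.7] eye [-58.1   0.3  36.8] hole [57.1  0.3 50.9] rpy [ 0.1 -7.  -0. ] F [-2.2  0.7 -1.9] w 9.4 q [-0.1  0.6  1.6  0.1  1.2 -1.4]
[[[-0.1, 1.0, 0.2], [-0.1, 0.0, 1.0], 5], [[-1.4, 1.1, 0.0], [0.0, 0.0, 0.5], 5]]
```

```bash
python3 - <<'E'
from go import *
rows([(*strap(-77,34.6,4.5,0.5),1),(*strap(-89,34.5,4.5,0.5),3)],5)
E
```

```text
[[[1.4, 3.2, 0.2], [-0.1, 0.0, 2.5], 5], [[-3.8, 1.1, 0.0], [0.0, 0.0, 0.0], 5], [[-3.8, 1.1, 0.0], [0.0, 0.0, 0.0], 5], [[-3.8, 1.1, 0.0], [0.0, 0.0, 0.0], 5]]
```

>>> send_rows(
  moves=[
    [[1, 3, 0.2], [0, 0, 2.5], 5],
    [[-4, 1.1, 0], [0, 0, 0], 5],
    [[-4, 1.1, 0], [0, 0, 0], 5],
    [[-3, 0.8, 0], [0, 0, 0], 5],
    [[0, 0, 0], [0, 0, 0], 5],
  ],
)

```text
time: 20.3
tool_pos: [512.0, 54.9, 73.2]
tcp_rot: [-1.57, 0.263, -0.26]
contact_force: [-0.9, 0.5, -1.8]
grip_width: 9.9
```

```bash
python3 - <<'E'
from go import *
where()
rows([(*strap(-89,34.6,4.5,0.5),1),(*strap(-89,35.5,2,0.5),1)],5)
im=viewer.capture('scene');cv2.imwrite('pics/s9.png',cv2.resize(im[150:280,160:290],None,fx=4,fy=4,interpolation=cv2.INTER_CUBIC))
E
```

```text
t 20.3 N [-87.1   0.4  34.3] eye [-69.1   0.4  35.8] hole [46.4  0.3 45.8] rpy [ 0.1 -4.9 -0. ] F [-0.9  0.5 -1.8] w 9.9 q [-0.1  0.7  1.6  0.1  1.2 -1.4]
[[[-1.5, 0.7, 0.2], [-0.1, 0.0, 0.4], 5], [[2.2, 2.0, 0.0], [0.0, 0.0, 2.5], 5]]
```

View pics/s9.png

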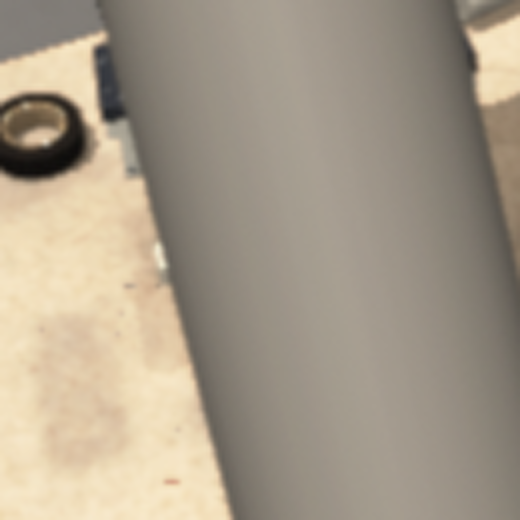

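```bash
python3 - <<'E'
from go import *
rows([(*strap(-89,34.6,4.5,0.5),1),(*strap(-89,35.,3,0.5),1),(*strap(-89,35.3,2,.5),1),(*strap(-89,35.8,0.5,.5),1)],5)
E
```

```text
[[[-1.7, 0.7, 0.1], [-0.1, 0.0, 0.4], 5], [[1.4, 1.4, 0.0], [0.0, 0.0, 1.5], 5], [[0.9, 0.9, 0.0], [0.0, 0.0, 1.0], 5], [[1.3, 1.3, 0.0], [0.0, 0.0, 1.5], 5]]
```

>>> send_rows(
  moves=[
    [[-2, 0.6, 0], [0, 0, 0.4], 5],
    [[0.8, 1.4, 0], [0, 0, 1.5], 5],
    [[0, 0, 0], [0, 0, 0], 5],
  ],
)

```text
time: 20.72
tool_pos: [510.8, 55.3, 71.7]
tcp_rot: [-1.57, 0.297, -0.26]
contact_force: [0.6, 0.7, -1.8]
grip_width: 9.5
```

```bash
python3 - <<'E'
from go import *
where()
rows([(*strap(-89,35.2,2,.5),1),(*strap(-89,35.8,0.5,.5),1)],5)
E
```

```text
t 20.73 N [-89.6   0.5  35.5] eye [-71.7   0.5  36.5] hole [44.2  0.4 42.5] rpy [ 0.1 -3.  -0. ] F [ 0.6  0.7 -1.8] w 9.5 q [-0.1  0.7  1.5  0.1  1.2 -1.4]
[[[1.7, 1.3, 0.1], [-0.1, 0.0, 1.0], 5], [[1.3, 1.2, 0.0], [0.0, 0.0, 1.5], 5]]
```

>>> send_rows(
  moves=[
    [[1.3, 1.3, 0], [0, 0, 1], 5],
    [[1.2, 1.2, 0], [0, 0, 1.5], 5],
    [[0, 0, 0], [0, 0, 0], 5],
  ],
)

```text
time: 21.1
tool_pos: [512.8, 54.7, 68.0]
tcp_rot: [-1.57, 0.344, -0.26]
contact_force: [0.2, 0.0, -1.4]
grip_width: 9.5
```

```bash
python3 - <<'E'
from go import *
where()
rows([(*strap(-89,36,0,.5),1)],5)
E
```

```text
t 21.1 N [-89.2   0.4  35.6] eye [-71.2   0.4  35.7] hole [44.8  0.4 36.3] rpy [ 0.1 -0.3 -0. ] F [ 0.2  0.  -1.4] w 9.5 q [-0.1  0.7  1.5  0.1  1.3 -1.4]
[[[0.4, -0.1, 0.2], [-0.1, 0.0, 0.3], 5]]
```

>>> send_rows(
  moves=[
    [[0.3, 0.3, 0], [0, 0, 0.3], 5],
    [[0, 0, 0], [0, 0, 0], 30],
    [[0, 0, 0], [0, 0, 0], 30],
    [[0, -15, 0], [0, 0, 0], 30],
    [[-10, -25, 0], [0, 0, -3], 30],
    [[-15, -30, 0], [0, 0, -3], 30],
    [[-15, -35, 0], [0, 0, -3], 30],
    [[-20, -40, 0], [0, 0, -3], 30],
    [[-25, -30, -20], [0, 0, -3], 30],
    [[-30, -10, -40], [0, 0, 0], 30],
    [[-30, 0, -50], [0, 0, 0], 30],
    [[0, 0, -50], [0, 0, 0], 30],
    [[0, 0, -50], [0, 0, 0], 30],
  ],
)

```text
time: 22.72
tool_pos: [361.9, -125.7, 287.3]
tcp_rot: [-1.57, 0.061, -0.254]
contact_force: [0.6, 0.1, -0.2]
grip_width: 29.7
```

```bash
python3 - <<'E'
from go import *
st()
from ov import ov
ov('pics/o10.png',box=(180,155,280,255))
im=viewer.capture('scene');cv2.imwrite('pics/s10.png',cv2.resize(im[150:280,170:300],None,fx=4.5,fy=4.5,interpolation=cv2.INTER_CUBIC))
E
```

```text
t 22.73 p [ 361.92 -125.68  287.26] rpy [-89.96   3.47 -14.58] F [ 0.55  0.07 -0.19] M [ 0.06 -0.24  0.02] w 29.7 jig [-107.38 -212.75  287.26] q [-0.52  0.08  1.76 -0.02  1.36 -1.84]
```

View pics/o10.png

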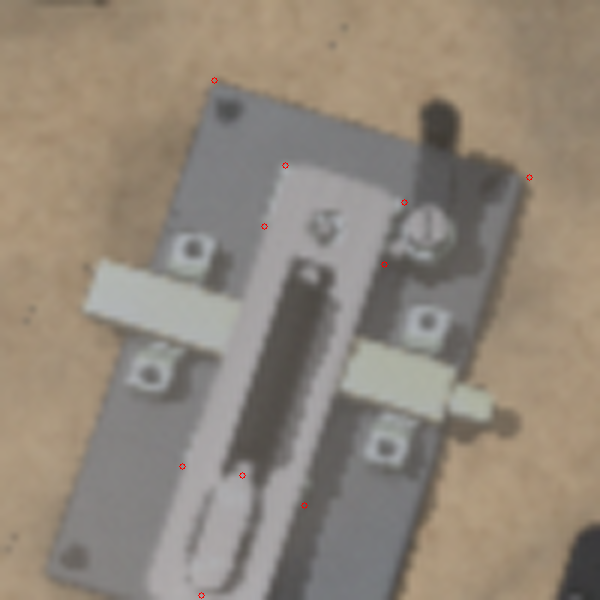

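View pics/s10.png

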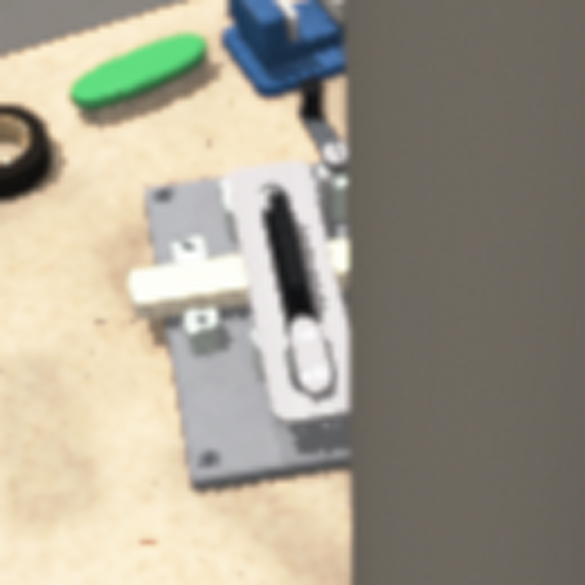

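```bash
python3 - <<'E'
from go import *
k=atz('top',(180+438.5/6-.5,155+112/6-.5),68.5);print(k,invjig(k)); v=invjig(k)-[54,-36,0];print(np.hypot(v[0],v[1]),np.arctan2(v[1],v[0]))
print(proj('top',[jig((90,-36,68.5)),jig((54,-36,48.5))]), [(q['point'],q['conf']) for q in spot_point('top','button_knob')], [(q['point'],q['conf']) for q in spot_point('scene','button_knob')])
E
```

```text
[602.68375122   2.50450478  68.5       ] [ 92.32110367 -26.96332466  68.5       ]
39.372179110959806 0.23158377867646202
[[256.2954341  175.4278102 ]
 [251.24176091 193.17975662]] [([251.0, 175.3], 0.46)] [([240.3, 168.9], 0.68)]
```

```bash
cat >> go.py <<'E'
def btn(s,z,lat=31):
    c=np.array([54,-36,0])+lat*.7071*np.array([1,1,0])+s*.7071*np.array([-1,1,0]); P=jig(c); P[2]=z
    return P,rot(-59.9)
E
python3 - <<'E'
from go import *
print(btn(-43,140)[0])
rows([(*btn(-43,140),10)],0)
E
```

```text
[611.71171945 -18.02918025 140.        ]
[[[22.2, 13.3, 16.7], [0.1, 4.5, -0.3], 0], [[20.8, 13.5, 18.3], [0.1, 4.5, -0.3], 0], [[19.2, 13.6, 19.9], [0.1, 4.5, -0.3], 0], [[17.5, 13.8, 21.3], [0.1, 4.5, -0.3], 0], [[15.7, 13.9, 22.6], [0.1, 4.5, -0.3], 0], [[13.8, 14.1, 23.7], [0.1, 4.5, -0.3], 0], [[11.8, 14.2, 24.7], [0.1, 4.5, -0.3], 0], [[9.7, 14.3, 25.5], [0.1, 4.5, -0.3], 0], [[7.6, 14.5, 26.1], [0.1, 4.5, -0.3], 0], [[5.5, 14.6, 26.6], [0.1, 4.5, -0.3], 0]]
```

>>> send_rows(
  moves=[
    [[22, 5, 17], [0, 4.5, -0.4], 0],
    [[21, 5, 18], [0, 4.5, -0.4], 0],
    [[19, 5, 20], [0, 4.5, -0.4], 0],
    [[17, 10, 21], [0, 4.5, -0.4], 0],
    [[16, 15, 23], [0, 4.5, -0.4], 0],
    [[14, 15, 24], [0, 4.5, -0.4], 0],
    [[12, 15, 25], [0, 4.5, -0.4], 0],
    [[10, 20, 25], [0, 4.5, -0.4], 0],
    [[8, 20, 26], [0, 4.5, -0.4], 0],
    [[5, 20, 26], [0, 4.5, 0], 0],
    [[0, 0, 0], [0, 0, 0], 0],
  ],
)

```text
time: 24.3
tool_pos: [623.8, 3.8, 148.7]
tcp_rot: [-1.583, -0.012, -1.047]
contact_force: [-0.9, -0.4, 0.2]
grip_width: 0.4
```

```bash
python3 - <<'E'
from go import *
st()
rows([(*btn(-43,110),2),(*btn(-43,78),2)],0)
for c,(x0,y0,x1,y1) in (('top',(190,130,320,230)),('scene',(180,120,310,220))):
    im=viewer.capture(c); f=5
    cv2.imwrite(f'pics/{c}11.png',cv2.resize(im[y0:y1,x0:x1],None,fx=f,fy=f,interpolation=cv2.INTER_CUBIC))
E
```

```text
t 24.3 p [623.79   3.75 148.75] rpy [-90.7   -0.7  -59.97] F [-0.93 -0.39  0.2 ] M [ 0.05 -0.14  0.01] w 0.4 jig [112.39 -20.33 148.75] q [-0.11  0.61  1.37 -0.02  1.17 -0.63]
[[[6.2, 19.6, -10.4], [0.3, 0.0, 0.3], 0], [[6.3, 19.5, -10.6], [0.3, 0.0, 0.3], 0], [[0.0, 16.0, 0.0], [0.0, 0.0, 0.0], 0], [[0.0, 16.0, 0.0], [0.0, 0.0, 0.0], 0]]
```

View pics/top11.png

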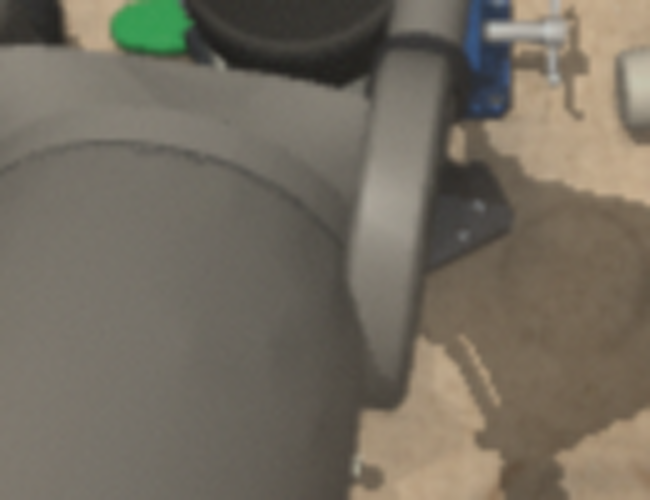

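View pics/scene11.png

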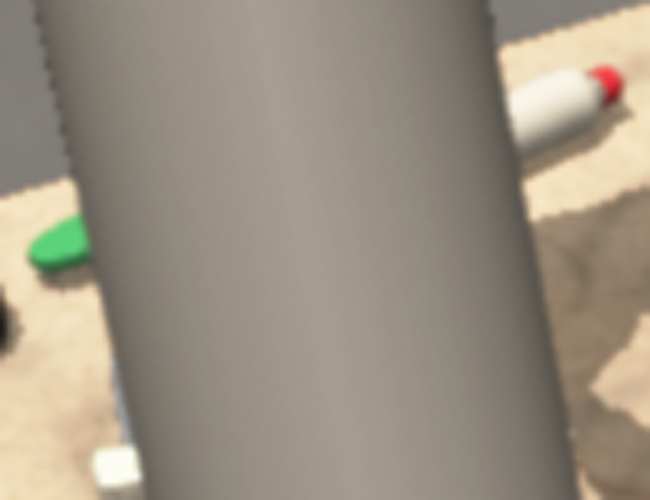

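>>> send_rows(
  moves=[
    [[6, 15, -10], [0.3, 0, 0.3], 0],
    [[6, 15, -10], [0.3, 0, 0.3], 0],
    [[2, 15, -2], [0, 0, 0], 0],
    [[0, 15, 0], [0, 0, 0], 0],
  ],
)

```text
time: 24.9
tool_pos: [612.0, -20.7, 95.6]
tcp_rot: [-1.564, -0.009, -1.042]
contact_force: [-0.2, 0.0, 0.3]
grip_width: 0.5
```

```bash
python3 - <<'E'
from go import *
st()
rows([(*btn(-43,78),2),(*btn(-28,78),3)],0)
E
```

```text
t 24.9 p [611.96 -20.69  95.65] rpy [-89.58  -0.51 -59.71] F [-0.17  0.05  0.27] M [ 0.02 -0.13 -0.02] w 0.5 jig [107.25 -46.99  95.65] q [-0.16  0.64  1.47 -0.    1.02 -0.69]
[[[-1.3, 8.8, 0.5], [-0.2, 0.1, 0.3], 0], [[-1.3, 8.8, 0.5], [-0.2, 0.1, 0.3], 0], [[-5.0, 0.0, 0.0], [0.0, 0.0, 0.0], 0], [[-5.0, 0.0, 0.0], [0.0, 0.0, 0.0], 0], [[-5.0, 0.0, 0.0], [0.0, 0.0, 0.0], 0]]
```

>>> send_rows(
  moves=[
    [[0, 8, 0.5], [0, 0, 0.4], 0],
    [[0, 8, 0], [0, 0, 0], 0],
    [[0, 3, 0], [0, 0, 0], 0],
  ],
)

```text
time: 25.28
tool_pos: [612.5, -19.6, 74.9]
tcp_rot: [-1.564, -0.001, -1.041]
contact_force: [0.3, 0.0, -0.0]
grip_width: 0.6
```

>>> send_rows(
  moves=[
    [[-5, 0, 0], [0, 0, 0], 0],
    [[-5, 0, 0], [0, 0, 0], 0],
    [[-5, 0, 0], [0, 0, 0], 0],
    [[-5, 0, 0], [0, 0, 0], 0],
  ],
)

```text
time: 25.78
tool_pos: [605.6, -1.9, 76.6]
tcp_rot: [-1.557, -0.007, -1.041]
contact_force: [2.6, -2.2, -0.1]
grip_width: 0.4
```

```bash
python3 - <<'E'
from go import *
st()
o=bot.get_obs(); p=invjig(o['tool_pos'])-[54,-36,0]; print('lat,s',(p[0]+p[1])*.7071,(p[1]-p[0])*.7071)
rows([(*btn(0,77),5),(*btn(8,77),3)],0)
E
```

```text
t 25.77 p [605.57  -1.95  76.59] rpy [-89.2   -0.4  -59.66] F [ 2.57 -2.2  -0.08] M [-0.17 -0.46 -0.03] w 0.4 jig [ 96.25 -30.52  76.59] q [-0.13  0.65  1.51  0.    0.96 -0.66]
lat,s 33.748265238823485 -26.002716720633025
[[[-5.2, -0.1, -0.5], [-0.2, 0.0, 0.1], 0], [[-5.2, -0.1, -0.5], [-0.2, 0.0, 0.1], 0], [[-5.2, -0.1, -0.5], [-0.2, 0.0, 0.1], 0], [[-5.2, -0.1, -0.5], [-0.2, 0.0, 0.1], 0], [[-5.2, -0.1, -0.5], [-0.2, 0.0, 0.1], 0], [[-2.7, 0.0, 0.0], [0.0, 0.0, 0.0], 0], [[-2.7, 0.0, 0.0], [0.0, 0.0, 0.0], 0], [[-2.7, 0.0, 0.0], [0.0, 0.0, 0.0], 0]]
```

>>> send_rows(
  moves=[
    [[-5, 0, -0.6], [-0.2, 0, 0], 0],
    [[-5, 0, -0.6], [-0.2, 0, 0], 0],
    [[-5, 0, -0.6], [-0.2, 0, 0], 0],
    [[-5, 0, -0.6], [0, 0, 0], 0],
    [[-5, 0, 0], [0, 0, 0], 0],
    [[-3, 0, 0], [0, 0, 0], 0],
  ],
)

```text
time: 26.52
tool_pos: [586.7, 22.8, 76.5]
tcp_rot: [-1.571, -0.006, -1.041]
contact_force: [-0.1, -0.8, 0.2]
grip_width: 0.3
```

```bash
python3 - <<'E'
from go import *
st()
o=bot.get_obs(); p=invjig(o['tool_pos'])-[54,-36,0]; print('lat,s',(p[0]+p[1])*.7071,(p[1]-p[0])*.7071)
rows([(*btn(9,77),3)],0)
E
```

```text
t 26.52 p [586.75  22.79  76.46] rpy [-90.    -0.33 -59.62] F [-0.09 -0.81  0.23] M [-0.26 -0.14  0.02] w 0.3 jig [ 71.71 -11.45  76.46] q [-0.09  0.63  1.56 -0.01  0.95 -0.62]
lat,s 29.87648556492232 4.837823360182908
[[[-1.4, -0.2, 0.4], [0.0, 0.1, 0.1], 0], [[-1.4, -0.2, 0.4], [0.0, 0.1, 0.1], 0], [[-1.4, -0.2, 0.4], [0.0, 0.1, 0.1], 0]]
```

>>> send_rows(
  moves=[
    [[-2, 0, 0.4], [0, 0, 0], 0],
    [[-1.5, 0, 0.4], [0, 0, 0], 0],
    [[0, 0, 0], [0, 0, 0], 0],
  ],
)

```text
time: 26.9
tool_pos: [584.2, 24.3, 76.3]
tcp_rot: [-1.575, -0.007, -1.04]
contact_force: [-0.2, -1.8, 0.3]
grip_width: 0.5
```

```bash
python3 - <<'E'
from go import *
st()
o=bot.get_obs(); p=invjig(o['tool_pos'])-[54,-36,0]; print('lat,s',(p[0]+p[1])*.7071,(p[1]-p[0])*.7071)
E
```

```text
t 26.9 p [584.16  24.32  76.32] rpy [-90.27  -0.4  -59.57] F [-0.21 -1.76  0.31] M [-0.22 -0.09 -0.  ] w 0.5 jig [ 68.81 -10.64  76.32] q [-0.09  0.63  1.56 -0.01  0.95 -0.61]
lat,s 28.40172615230625 7.456875884134436
```

Back off, rise away, and look.

>>> send_rows(
  moves=[
    [[10, 0, 0], [0, 0, 0], 0],
    [[5, -25, 0], [0, 0, 0], 0],
    [[5, -40, 0], [0, 0, 0], 0],
    [[10, -40, -30], [0, 0, 0], 0],
    [[20, -30, -45], [0, 0, 0], 0],
    [[40, -10, -45], [0, 0, 0], 0],
    [[40, 0, -45], [0, 0, 0], 0],
    [[40, 0, -45], [0, 0, 0], 0],
    [[40, 0, -30], [0, 0, 0], 0],
    [[0, 0, 0], [0, 0, 0], 0],
  ],
)

```text
time: 28.15
tool_pos: [483.9, -288.0, 228.1]
tcp_rot: [-1.571, -0.008, -1.039]
contact_force: [0.4, 0.8, 0.0]
grip_width: 0.3
```

```bash
python3 - <<'E'
from go import *
st()
from ov import ov
ov('pics/o12.png',box=(180,155,280,255))
im=viewer.capture('scene');cv2.imwrite('pics/s12.png',cv2.resize(im[150:280,170:300],None,fx=4.5,fy=4.5,interpolation=cv2.INTER_CUBIC))
E
```

```text
t 28.15 p [ 483.86 -287.95  228.09] rpy [-89.99  -0.46 -59.52] F [0.45 0.78 0.04] M [-0.01 -0.14 -0.03] w 0.3 jig [  52.18 -338.21  228.09] q [-0.67  0.42  1.46 -0.    1.25 -1.2 ]
```

View pics/o12.png

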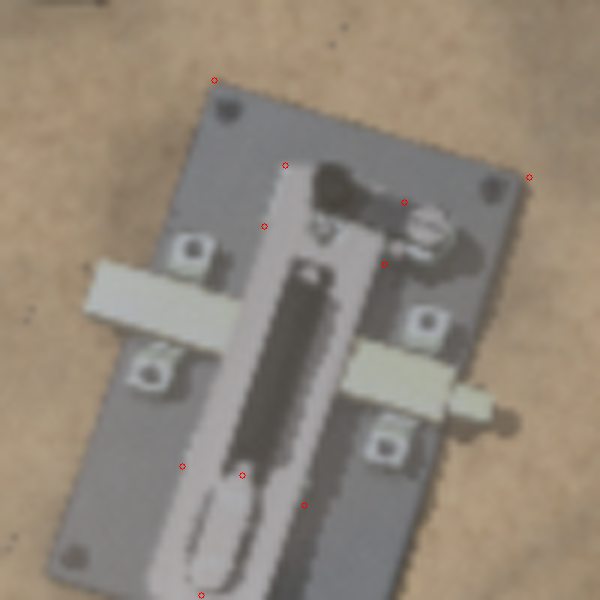

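View pics/s12.png

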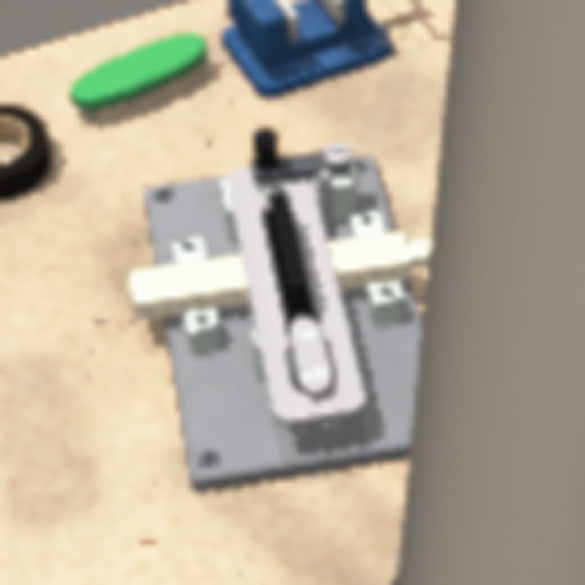

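```bash
python3 - <<'E'
from go import *
k=invjig(atz('top',(180+332.5/6-.5,155+187/6-.5),68.5)); pv=invjig(atz('top',(180+428/6-.5,155+228/6-.5),48.5)); v=k-pv; print(k,pv,np.hypot(v[0],v[1]),np.arctan2(v[1],v[0]))
h=invjig(atz('top',(180+323/6,155+230/6),40));e=[invjig(atz('top',(180+a/6,155+b/6),40)) for a,b in((238,462),(210,594))];print(h,e)
a=invjig(atz('top',(180+93/6,155+288/6),34));b=invjig(atz('top',(180+493/6,155+403/6),34));print(a,b,(a+b)/2)
E
```

```text
[54.98701274  0.28699606 68.5       ] [ 55.15682685 -34.70236712  48.5       ] 34.98977526549359 1.5756495953368563
[43.87231819  0.59373121 40.        ] [array([-45.49472517,   2.88165872,  40.        ]), array([-92.85678238,  -2.69202408,  40.        ])]
[-0.79922929 74.02279917 34.        ] [  3.21920621 -76.90957421  34.        ] [ 1.20998846 -1.44338752 34.        ]
```

```bash
python3 -c "
from plant import bot
print(bot.close_job())"
```

```text
the job is handed in; nothing more can be done
None
```

The job is finished and handed in at about 28 s. The key is in the channel, the strap is down over the stud and pin, and the turn button is across the strap's tail. The interface reported no verdict.

**What I did**
- I laid the white key right side up in the channel.
- I first gripped the strap upright, then re-gripped it with the tool tilted 20° so the wrist stayed within its range during the nose-down tilt.
- I passed the strap's eye under the stud's head at about 33° until it lightly touched the neck. Then I levelled it, slid it back and lowered it over the pin.
- I swung the button by pushing the knob with the closed fingers, then backed the arm well clear.

**Last checks, measured in the final pictures**

| Item | Measured | Allowed |
|---|---|---|
| Key centre, jig (x, y) | (1.2, -1.4) mm | ±5, ±30 mm |
| Strap hole, jig x (pin at 44) | 43.9 mm | 39 to 49 mm |
| Strap hole, jig y | 0.6 mm | ±5 mm |
| Turn button | about 1.58 rad | above 1.2 rad |

- **Strap level:** from the arm's pose just before release, the strap was within 0.3° of level at about 36 mm. No contact force showed as it went over the pin.
- **Eye:** a rough pixel reading of the eye's ends put its centre near jig x -69 (allowed -77 to -67). The arm's pose put it near -71 to -72.
- **Bystanders:** I did not re-measure the black key, tape roll or bottle. The arm did not work close to any of them.

**Disagreements:** the two cameras differed by about 2 to 3 mm on absolute position, and the neck touch showed about 1 mm of error along x. Both are inside the tolerances.

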